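Put the clamping kit away behind the case's bypass covers

ROBOT

A 6-joint arm with a two-finger parallel gripper is mounted at the origin on the work surface; the furniture and walls round the work are solid. World frame = base frame: x ahead of the robot, y to its left, z up, the work surface at z = 0. Lengths are in m, angles in rad, forces in N, time in s.
With the tool pointing down it reaches from about 0.35 to 0.775 m from the base axis. Payload 7.3 kg.
Tool frame: the origin (TCP) lies midway between the tips of the shut fingers; the grasp point (between the pads) lies 19 mm behind it (robot.tcp_to_grasp is the distance from the TCP to the grasp point, in m); x points along the fingers, z is the direction in which the jaws open and shut, and the axes are right-handed (so a half turn about x gives the same grasp; the last joint's range is limited). The gripper opens to 92 mm and grips with 3 to 60 N. Pads are 19 mm wide; open, the fingers measure 130 mm over their backs; the gripper's body (75 mm by 190 mm) begins 47 mm behind the grasp point.
Start: joints at [-1.439, 0.342, 1.524, -0, 1.275, -0.146], TCP at [0.144, -0.505, 0.227] pointing down, gripper open.
Joint ranges: [-2.53, 2.53], [-0.77, 2.02], [0.04, 2.7], [-1, 4.14], [0.28, 2.66], [-3.11, 3.11]. Speed limits (rad/s): [2.57, 2.57, 3.14, 3.14, 3.14, 3.14].

INTERFACE

Orientations are given as [roll, pitch, yaw] about the fixed x, y, z axes, in that order (R = Rz(yaw) Ry(pitch) Rx(roll)).
In Python, from cell import robot gives the robot as it stands.
- The arm moves only by the tool move_arm, never from a script. Its argument "deltas" is a list of rows, each an object with "dp": the shift along the tool's x, y, z in m, a list of three; "turn": the turn, a rotation vector about the tool's x, y, z in degrees, a list of three. A call has 1 to 10 rows; each row is the pose to reach, as a shift and turn from the pose commanded when the call began, along the tool's axes at that moment; what a row does not reach only later rows make up. A row lasts 1/10 s, in which the tool goes at most 50 mm and 8.59 degrees, less where a joint would pass 70% of its speed; a pose out of reach is approached as far as the arm can. A call with a gripper value outside its range is refused whole. "hand" is the finger opening in m, from 0 to 0.0918, set as the call begins (left out, the last holds). The fingers move at their own pace and stop on an object; "squeeze" is the grip in N (left out, the last holds). Time passes only in rows, so rows that repeat a pose let the fingers close. It gives the time, the measured TCP pose, the force and the opening at its end, in the units of the state.
- robot.observe(): the state, without advancing time (a new reading comes with each control period).
- robot.read_camera(name): name is "scene" or "top"; returns (picture, depth): 384x512x3 uint8, red, green, blue; 384x512 float32, m along the optical axis (not along the pixel's ray), 0 where there is no reading.
- robot.camera_info(name): a dict with "fx", "fy", "cx", "cy" (pixels), "R" (3x3) and "t" (3): a world point X has camera coordinates R X + t. Camera axes: x right, y down, z forward; pixel columns grow to the right and rows downward; lengths in m; the calibration is good to about 2 mm. A picture is of the moment at which its call begins. camera_info takes no time and is no camera call.
- robot.hand_in(): hands the job in, once; it reports no verdict.
The state is a dict: "time": time; "qpos": joint angles; "qvel": joint speeds; "joint_efforts": joint torques, N m; "tool_pos": TCP position; "tool_rot": TCP orientation; "contact_force": force on the tool from outside, world axes, zero at the start; "torque": the same for the moment, N m; "opening": finger opening in m.
Only numpy, scipy, OpenCV 4.12 (cv2) and the standard library are available. Lean on these libraries where they do the work, as an engineer would, in place of code of your own. Each camera call takes 0.05 s, during which the arm holds its last target.

TASK

Put the clamping kit away in its case: every T-nut on the bench goes flange down into a square pocket of its own and every stepped packing block lies flat on its base in a long pocket of its own. The case's two covers bypass each other on a double track, so slide one fully past its neighbour to load the bay it covers, then slide it shut and do the other bay, and leave both covers fully closed. Leave the other tools on the bench alone.

Things in the scene. Friction and masses are not known exactly. Their poses are not given: they have to be found in the camera images.
- case: grey clamping-kit case fixed to the bench, 200 (its x) by 370 mm (its y), walls 66 mm high, track lips up to 89 mm. Origin under its centre at bench height; the covers slide along its y. +y bay: 4 square T-nut pockets, under the lower cover. -y bay: 2 long step-block pockets, under the upper cover. On a double track each cover slides past the other to bare its own bay. Its place and yaw vary
- lower_cover (a joint): lower (inner track) cover of the T-nut bay, 182 mm long in y, aluminium plate, top 74 mm above the bench. 0 = closed, grows to 0.130 m as it slides toward the case's -y under the upper cover; starts 0 to 15 mm ajar; stays where left, slides with about 2 N
- upper_cover (a joint): upper (outer track) cover of the step-block bay, 189 mm long in y, plate top 83 mm above the bench. 0 = closed, grows to 0.130 m as it slides toward the case's +y over the lower cover; starts 0 to 15 mm ajar; stays where left, slides with about 2 N
- lower_cover_tab (a point): upright black grip tab on the lower cover, 40 mm (case x) by 12 mm (case y), rising 36 mm above the plate to 110 mm above the bench; it stands 12 mm from the cover's +y end and moves with the cover. The point is on its centre line, 12 mm below its top (98 mm above the bench). Fully open, its side is 17 mm from the edge of the closed upper cover
- upper_cover_tab (a point): the same tab on the upper cover, top 119 mm above the bench, 22 mm to +y of that cover's middle; moves with the cover. The point is on its centre line, 12 mm below its top (107 mm above the bench)
- eyebolt: bystander: lifting eye bolt lying on the bench, 76 by 45 by 26 mm; to be left alone. Origin under its middle
- t_nut_a_mid (a point): T-nut, black steel: a flange 32 mm (its x) by 28 mm (its y) by 10 mm high with a narrower block 32 mm (x) by 16 mm (y) by 10 mm high on top, 20 mm high in all, 0.05 to 0.1 kg, standing flange down on the bench. The point is its centre, 10 mm up; z up. May be absent
- t_nut_b_mid (a point): T-nut, black steel: a flange 32 mm (its x) by 28 mm (its y) by 10 mm high with a narrower block 32 mm (x) by 16 mm (y) by 10 mm high on top, 20 mm high in all, 0.05 to 0.1 kg, standing flange down on the bench. The point is its centre, 10 mm up; z up. May be absent
- t_nut_c_mid (a point): T-nut, black steel: a flange 32 mm (its x) by 28 mm (its y) by 10 mm high with a narrower block 32 mm (x) by 16 mm (y) by 10 mm high on top, 20 mm high in all, 0.05 to 0.1 kg, standing flange down on the bench. The point is its centre, 10 mm up; z up. May be absent
- step_block_a_mid (a point): black stepped packing block, 32 mm wide (its x), 60 long (its y), 50 high, 0.15 to 0.3 kg: a staircase of 7 mm steps rising toward its +y end. At the -y end it is 8 mm high; where y is above +6 mm it is 36 mm or higher: grip it there across its width, about 12 mm to +y of the centre. The point is the centre of its bounding box, 25 mm up; z up. May be absent
- step_block_b_mid (a point): black stepped packing block, 32 mm wide (its x), 60 long (its y), 50 high, 0.15 to 0.3 kg: a staircase of 7 mm steps rising toward its +y end. At the -y end it is 8 mm high; where y is above +6 mm it is 36 mm or higher: grip it there across its width, about 12 mm to +y of the centre. The point is the centre of its bounding box, 25 mm up; z up. May be absent
- nut_pocket_1 (a point): T-nut pocket, -x side, near the middle of the case; the point is the centre of the pocket's floor, axes as the case's. Pocket 46 by 46 mm, 14 mm deep, so a T-nut fits at any yaw and stands 6 mm proud; floor 45 mm and rim 59 mm above the bench
- nut_pocket_2 (a point): T-nut pocket, +x side, near the middle of the case; the point is the centre of the pocket's floor, axes as the case's. Pocket 46 by 46 mm, 14 mm deep, so a T-nut fits at any yaw and stands 6 mm proud; floor 45 mm and rim 59 mm above the bench
- nut_pocket_3 (a point): T-nut pocket, -x side, at the +y end; the point is the centre of the pocket's floor, axes as the case's. Pocket 46 by 46 mm, 14 mm deep, so a T-nut fits at any yaw and stands 6 mm proud; floor 45 mm and rim 59 mm above the bench
- nut_pocket_4 (a point): T-nut pocket, +x side, at the +y end; the point is the centre of the pocket's floor, axes as the case's. Pocket 46 by 46 mm, 14 mm deep, so a T-nut fits at any yaw and stands 6 mm proud; floor 45 mm and rim 59 mm above the bench
- block_pocket_1 (a point): step-block pocket, -x side; the point is the centre of the pocket's floor, axes as the case's. Pocket 46 mm (x) by 78 mm (y), 14 mm deep; a block lies along it, tall end either way; floor 12 mm and rim 26 mm above the bench, bay walls 66 mm
- block_pocket_2 (a point): step-block pocket, +x side; the point is the centre of the pocket's floor, axes as the case's. Pocket 46 mm (x) by 78 mm (y), 14 mm deep; a block lies along it, tall end either way; floor 12 mm and rim 26 mm above the bench, bay walls 66 mm
Mind the look-alikes: they are no part of the job. Leave any blue look-alike of the part that bears t_nut_b_mid alone.

How it is judged:
On the way:
1. one cover is slid fully (at least 115 mm of its 130 mm) past its neighbour (value of joint any of lower_cover, upper_cover above 0.115 m), for 0.2 s.
At the end, for the whole second after the job is handed in: Each T-nut and step block present is seated level (under 0.15 rad, height within 5 mm) in a pocket of its own kind and of its own, T-nuts within 14 mm of its centre along each side, blocks 12 mm across and 14 mm along; both covers closed to within 6 mm (((x of t_nut_a_mid in the frame of nut_pocket_1 between -0.014 and 0.014 m and y of t_nut_a_mid in the frame of nut_pocket_1 between -0.014 and 0.014 m and z of t_nut_a_mid in the frame of nut_pocket_1 between 0.005 and 0.015 m and angle between t_nut_a_mid's own z axis and vertical below 0.15 rad) or (x of t_nut_a_mid in the frame of nut_pocket_2 between -0.014 and 0.014 m and y of t_nut_a_mid in the frame of nut_pocket_2 between -0.014 and 0.014 m and z of t_nut_a_mid in the frame of nut_pocket_2 between 0.005 and 0.015 m and angle between t_nut_a_mid's own z axis and vertical below 0.15 rad) or (x of t_nut_a_mid in the frame of nut_pocket_3 between -0.014 and 0.014 m and y of t_nut_a_mid in the frame of nut_pocket_3 between -0.014 and 0.014 m and z of t_nut_a_mid in the frame of nut_pocket_3 between 0.005 and 0.015 m and angle between t_nut_a_mid's own z axis and vertical below 0.15 rad) or (x of t_nut_a_mid in the frame of nut_pocket_4 between -0.014 and 0.014 m and y of t_nut_a_mid in the frame of nut_pocket_4 between -0.014 and 0.014 m and z of t_nut_a_mid in the frame of nut_pocket_4 between 0.005 and 0.015 m and angle between t_nut_a_mid's own z axis and vertical below 0.15 rad)) and ((x of t_nut_b_mid in the frame of nut_pocket_1 between -0.014 and 0.014 m and y of t_nut_b_mid in the frame of nut_pocket_1 between -0.014 and 0.014 m and z of t_nut_b_mid in the frame of nut_pocket_1 between 0.005 and 0.015 m and angle between t_nut_b_mid's own z axis and vertical below 0.15 rad) or (x of t_nut_b_mid in the frame of nut_pocket_2 between -0.014 and 0.014 m and y of t_nut_b_mid in the frame of nut_pocket_2 between -0.014 and 0.014 m and z of t_nut_b_mid in the frame of nut_pocket_2 between 0.005 and 0.015 m and angle between t_nut_b_mid's own z axis and vertical below 0.15 rad) or (x of t_nut_b_mid in the frame of nut_pocket_3 between -0.014 and 0.014 m and y of t_nut_b_mid in the frame of nut_pocket_3 between -0.014 and 0.014 m and z of t_nut_b_mid in the frame of nut_pocket_3 between 0.005 and 0.015 m and angle between t_nut_b_mid's own z axis and vertical below 0.15 rad) or (x of t_nut_b_mid in the frame of nut_pocket_4 between -0.014 and 0.014 m and y of t_nut_b_mid in the frame of nut_pocket_4 between -0.014 and 0.014 m and z of t_nut_b_mid in the frame of nut_pocket_4 between 0.005 and 0.015 m and angle between t_nut_b_mid's own z axis and vertical below 0.15 rad)) and ((x of t_nut_c_mid in the frame of nut_pocket_1 between -0.014 and 0.014 m and y of t_nut_c_mid in the frame of nut_pocket_1 between -0.014 and 0.014 m and z of t_nut_c_mid in the frame of nut_pocket_1 between 0.005 and 0.015 m and angle between t_nut_c_mid's own z axis and vertical below 0.15 rad) or (x of t_nut_c_mid in the frame of nut_pocket_2 between -0.014 and 0.014 m and y of t_nut_c_mid in the frame of nut_pocket_2 between -0.014 and 0.014 m and z of t_nut_c_mid in the frame of nut_pocket_2 between 0.005 and 0.015 m and angle between t_nut_c_mid's own z axis and vertical below 0.15 rad) or (x of t_nut_c_mid in the frame of nut_pocket_3 between -0.014 and 0.014 m and y of t_nut_c_mid in the frame of nut_pocket_3 between -0.014 and 0.014 m and z of t_nut_c_mid in the frame of nut_pocket_3 between 0.005 and 0.015 m and angle between t_nut_c_mid's own z axis and vertical below 0.15 rad) or (x of t_nut_c_mid in the frame of nut_pocket_4 between -0.014 and 0.014 m and y of t_nut_c_mid in the frame of nut_pocket_4 between -0.014 and 0.014 m and z of t_nut_c_mid in the frame of nut_pocket_4 between 0.005 and 0.015 m and angle between t_nut_c_mid's own z axis and vertical below 0.15 rad)) and ((x of step_block_a_mid in the frame of block_pocket_1 between -0.012 and 0.012 m and y of step_block_a_mid in the frame of block_pocket_1 between -0.014 and 0.014 m and z of step_block_a_mid in the frame of block_pocket_1 between 0.02 and 0.03 m and angle between step_block_a_mid's own z axis and vertical below 0.15 rad) or (x of step_block_a_mid in the frame of block_pocket_2 between -0.012 and 0.012 m and y of step_block_a_mid in the frame of block_pocket_2 between -0.014 and 0.014 m and z of step_block_a_mid in the frame of block_pocket_2 between 0.02 and 0.03 m and angle between step_block_a_mid's own z axis and vertical below 0.15 rad)) and ((x of step_block_b_mid in the frame of block_pocket_1 between -0.012 and 0.012 m and y of step_block_b_mid in the frame of block_pocket_1 between -0.014 and 0.014 m and z of step_block_b_mid in the frame of block_pocket_1 between 0.02 and 0.03 m and angle between step_block_b_mid's own z axis and vertical below 0.15 rad) or (x of step_block_b_mid in the frame of block_pocket_2 between -0.012 and 0.012 m and y of step_block_b_mid in the frame of block_pocket_2 between -0.014 and 0.014 m and z of step_block_b_mid in the frame of block_pocket_2 between 0.02 and 0.03 m and angle between step_block_b_mid's own z axis and vertical below 0.15 rad)) and horizontal distance between t_nut_a_mid and t_nut_b_mid above 0.03 m and horizontal distance between each of t_nut_a_mid, t_nut_b_mid and t_nut_c_mid above 0.03 m and horizontal distance between step_block_a_mid and step_block_b_mid above 0.05 m and value of joint each of lower_cover, upper_cover below 0.006 m); the robot touches nothing.
It fails at once if the eye bolt is moved more than 30 mm (distance of eyebolt from where it was at the start of the episode above 0.03 m).
Of t_nut_a, t_nut_b, t_nut_c only 2 to 3 are there at a start; the rules pass over those that are not, and their reading is None.
Of step_block_a, step_block_b only 1 to 2 are there at a start; the rules pass over those that are not, and their reading is None.
At some moment in a run one of t_nut_a, t_nut_b, t_nut_c, step_block_a, step_block_b may be knocked a few centimetres aside while the robot is not near it.
Once in a run the grip may slacken for a moment while it holds something.
It also fails if it takes over 210 s, if anything falls off the work surface, if the arm or the gripper's body presses on something with over 40 N, if the wrist force passes 120 N, or if a joint passes its speed limit or range.

## Working session

There is one attempt and no reset: what is moved stays moved. The work goes in short steps, Python scripts to look and compute and a tool call to move; the robot and the scene stay as the last step left them, time stands still between calls to the robot, and variables do not carry over. Pictures are saved under pics/ and viewed, and the job is handed in when it is done.

Besides the shell and the picture viewer there is one more tool, called as name(argument=value, ...), one argument or row to a line, values as JSON. move_arm: Moves the arm, as the interface text tells. Its arguments: {"type":"object","properties":{"deltas":{"type":"array"},"hand":{"type":"number"},"squeeze":{"type":"number"}},"required":["deltas"]}

```bash
ls; mkdir -p pics; cat > h.py <<'E'
import numpy as np, cv2
from cell import robot
def snap(name,tag):
    im,d=robot.read_camera(name)
    cv2.imwrite(f'pics/{tag}.png',im[:,:,::-1]); np.save(f'pics/{tag}.npy',d)
    return im,d
def w(name,d,u,v):
    c=robot.camera_info(name); z=d
    p=np.array([(u-c['cx'])/c['fx']*z,(v-c['cy'])/c['fy']*z,z])
    return np.array(c['R']).T@(p-np.array(c['t']))
def cloud(name,d):
    c=robot.camera_info(name); v,u=np.mgrid[:d.shape[0],:d.shape[1]]
    p=np.stack([(u-c['cx'])/c['fx']*d,(v-c['cy'])/c['fy']*d,d],-1)
    P=(p-np.array(c['t']))@np.array(c['R']); P[d==0]=np.nan
    return P
E
python3 - <<'E'
from h import *
for n in('top','scene'):
    im,d=snap(n,n+'0'); c=robot.camera_info(n); print(n,c)
    cv2.imwrite(f'pics/{n}0b.png',cv2.resize(im[:,:,::-1],(800,600),interpolation=cv2.INTER_CUBIC))
print(robot.observe())
E
```

```text
pics
top {'fx': 397.61736286036785, 'fy': 397.61736286036785, 'cx': 257.38210123019695, 'cy': 192.64627541709456, 'R': array([[-0.02481957, -0.99968592, -0.00347054],
       [-0.99812682,  0.02497475, -0.05584894],
       [ 0.05591807,  0.00207789, -0.9984332 ]]), 't': array([-0.04221784,  0.52078487,  1.19498017])}
scene {'fx': 436.00201765312613, 'fy': 436.00201765312613, 'cx': 255.95164674712328, 'cy': 189.08183361185257, 'R': array([[ 0.85491307, -0.51843311, -0.01872829],
       [-0.33809847, -0.52942769, -0.77807181],
       [ 0.39346292,  0.67151577, -0.6278961 ]]), 't': array([-0.48339929,  0.22794749,  1.22142514])}
{'time': 0.1, 'qpos': array([-1.43897666e+00,  3.42657365e-01,  1.52486005e+00,  3.21141122e-06,
        1.27538933e+00, -1.45932216e-01]), 'qvel': array([-0.00023419,  0.00014372, -0.00146545,  0.00072426, -0.0009112 ,
       -0.00091873]), 'joint_efforts': array([ 1.91283238e-03, -4.32003129e+01, -2.44695336e+01,  7.19360914e-02,
        5.25762385e-02, -4.95240772e-05]), 'tool_pos': array([ 0.14396464, -0.50453106,  0.22613366]), 'tool_rot': array([2.99332341, 1.56948223, 1.70027803]), 'contact_force': array([ 0.00513323, -0.43761405, -0.18638967]), 'torque': array([-0.01034375,  0.01843959,  0.03433639]), 'opening': 0.09177695340132389}
```

View pics/top0b.png

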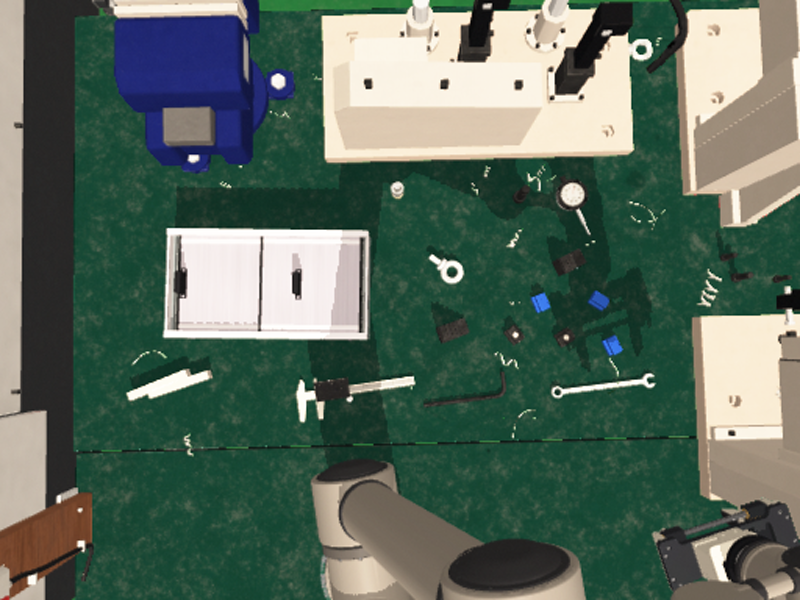

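View pics/scene0b.png

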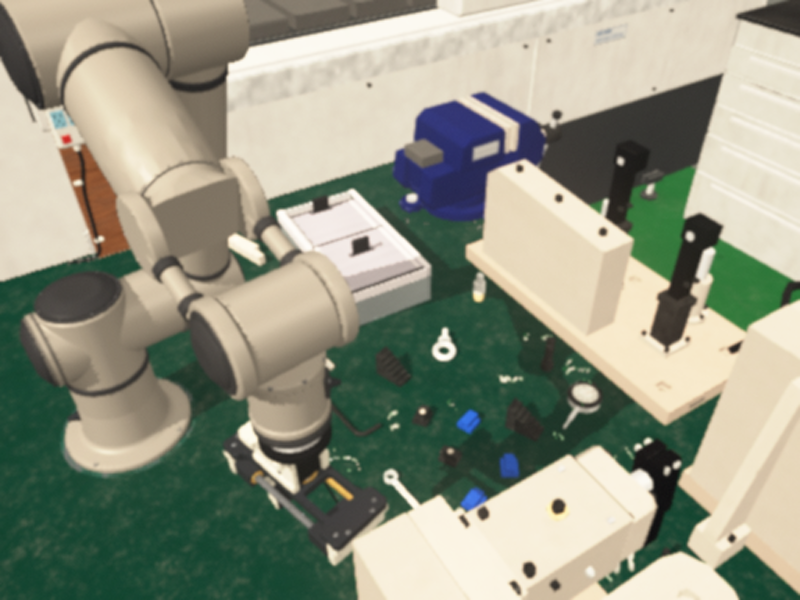

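Two step blocks near (452,328) and (569,261), two black T-nuts near (514,333) and (565,337), three blue look-alikes, and an unclear dark item at (521,195). I'll zoom in.

```bash
python3 - <<'E'
from h import *
im=cv2.imread('pics/top0.png'); d=np.load('pics/top0.npy')
c=im[95:270,255:430]; c=cv2.convertScaleAbs(c,alpha=2.0,beta=20)
cv2.imwrite('pics/z1.png',cv2.resize(c,(600,600),interpolation=cv2.INTER_CUBIC))
c=im[140:225,95:245]
cv2.imwrite('pics/z2.png',cv2.resize(c,(800,453),interpolation=cv2.INTER_CUBIC))
P=cloud('top',d)
Z=np.clip(P[95:270,255:430,2]*255/0.08,0,255); Z=np.nan_to_num(Z).astype(np.uint8)
cv2.imwrite('pics/z3.png',cv2.resize(cv2.applyColorMap(Z,cv2.COLORMAP_JET),(600,600),interpolation=cv2.INTER_NEAREST))
E
```

```text
(no output)
```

View pics/z1.png

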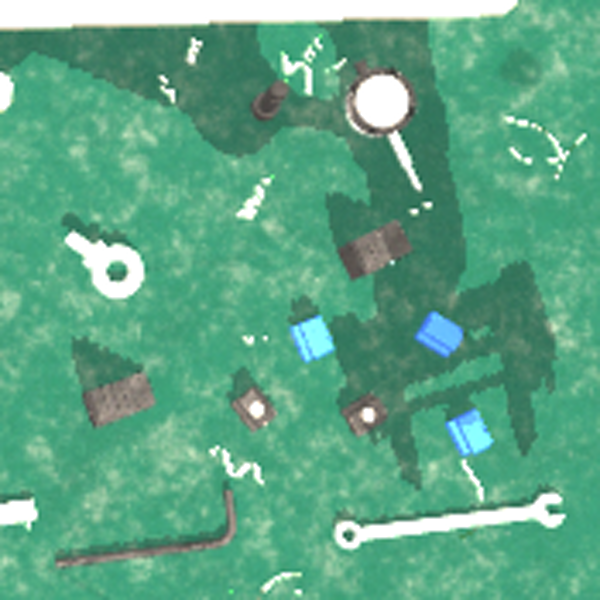

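View pics/z2.png

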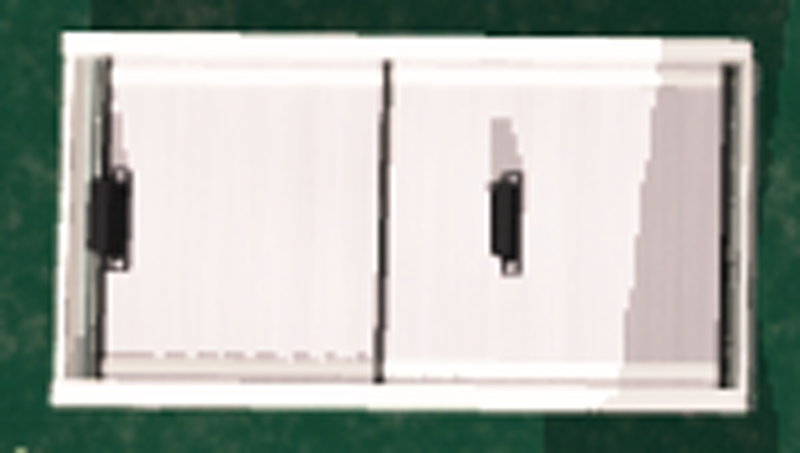

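View pics/z3.png

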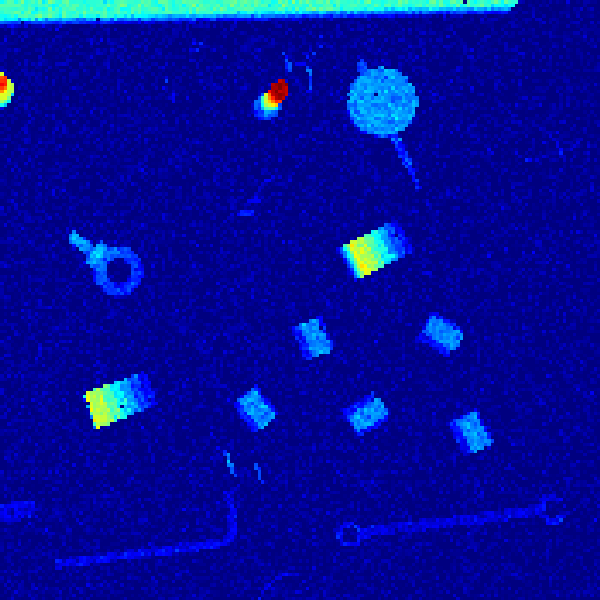

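```bash
cat >> h.py <<'E'
def case_pose(P):
    m=(P[...,2]>0.08)&(P[...,2]<0.095)
    m[:, 250:]=0; m[:135]=0; m[225:]=0; m[:,:95]=0
    pts=P[m][:,:2].astype(np.float32)
    return cv2.minAreaRect(pts),m
def parts(P,zmin=0.007,roi=(140,250,255,430)):
    m=np.zeros(P.shape[:2],np.uint8); r=roi
    m[r[0]:r[1],r[2]:r[3]]=(P[r[0]:r[1],r[2]:r[3],2]>zmin)
    n,l,s,c=cv2.connectedComponentsWithStats(m)
    return [(i,s[i],P[l==i],np.where(l==i)) for i in range(1,n) if s[i][4]>25]
E
python3 - <<'E'
from h import *
im=cv2.imread('pics/top0.png'); d=np.load('pics/top0.npy'); P=cloud('top',d)
r,m=case_pose(P); print(r,m.sum())
for i,s,p,ix in parts(P,0.005):
    t=p[p[:,2]>p[:,2].max()-0.012] 
    print(s, 'col',np.median(im[ix],0),'zmax',np.round(np.percentile(p[:,2],98),3), 'rect', [np.round(x,3) for x in cv2.minAreaRect(p[:,:2].astype(np.float32))])
# tabs
for z0,z1,rr in((0.1,0.125,None),):
    mm=(P[...,2]>z0)&(P[...,2]<z1); mm[:,250:]=0; mm[:135]=0; mm[225:]=0; mm[:,:95]=0
    n,l,s,c=cv2.connectedComponentsWithStats(mm.astype(np.uint8))
    for i in range(1,n): print(s[i],np.median(P[l==i],0),np.ptp(P[l==i],0))
print(np.nanmedian(P[160:200,130:160,2]),np.nanmedian(P[160:200,195:215,2]), np.nanmedian(P[250:270,150:200,2]))
E
```

```text
((0.5554612874984741, 0.1936432421207428), (0.3707350194454193, 0.2004551887512207), 87.8616943359375) 5222
[353 159  22  18 211] col [41. 46. 45.] zmax 0.049 rect [array([ 0.588, -0.384]), array([0.034, 0.06 ]), np.float64(25.113)]
[274 161  23  21 185] col [238. 245. 249.] zmax 0.026 rect [array([ 0.59 , -0.139]), array([0.08 , 0.042]), np.float64(43.552)]
[340 187  12  13  99] col [235. 123.  61.] zmax 0.025 rect [array([ 0.512, -0.325]), array([0.032, 0.028]), np.float64(21.151)]
[376 186  14  13 106] col [176.   84.   41.5] zmax 0.023 rect [array([ 0.513, -0.438]), array([0.032, 0.03 ]), np.float64(59.975)]
[279 203  22  17 210] col [51. 56. 58.] zmax 0.049 rect [array([ 0.462, -0.153]), array([0.035, 0.065]), np.float64(14.937)]
[323 207  13  14 104] col [52.5 58.  61. ] zmax 0.025 rect [array([ 0.449, -0.273]), array([0.036, 0.03 ]), np.float64(33.952)]
[354 209  15  13 105] col [44. 48. 49.] zmax 0.025 rect [array([ 0.444, -0.37 ]), array([0.028, 0.036]), np.float64(29.285)]
[385 214  14  14 108] col [223.5 111.5  54. ] zmax 0.025 rect [array([ 0.424, -0.463]), array([0.036, 0.032]), np.float64(22.805)]
[320 236   5  14  29] col [54. 62. 61.] zmax 0.012 rect [array([ 0.364, -0.248]), array([0.013, 0.039]), np.float64(88.451)]
[354 239  67  11 165] col [242. 250. 253.] zmax 0.013 rect [array([ 0.353, -0.444]), array([0.024, 0.202]), np.float64(1.623)]
[255 241  11   6  44] col [226. 237. 244.] zmax 0.012 rect [array([ 0.365, -0.059]), array([0.031, 0.015]), np.float64(89.666)]
[111 173   6  15  74] [0.5596529  0.34662961 0.11012718] [0.03898548 0.01370471 0.01389506]
[187 174   6  14  70] [0.55351005 0.13374355 0.11986047] [0.03663362 0.01163676 0.02273932]
0.07525299715137479 0.08408673573427373 0.00170073723918656
```

```bash
cat >> h.py <<'E'
from scipy.spatial.transform import Rotation as Ro
C0=np.array([0.5555,0.1936]); CY=-2.14
def c2w(x,y):
    a=np.radians(CY); return C0+np.array([np.cos(a)*x-np.sin(a)*y,np.sin(a)*x+np.cos(a)*y])
def w2c(p):
    a=np.radians(CY); q=np.asarray(p)[...,:2]-C0
    return np.stack([np.cos(a)*q[...,0]+np.sin(a)*q[...,1],-np.sin(a)*q[...,0]+np.cos(a)*q[...,1]],-1)
def plan(pos,ja,both=False):
    s=robot.observe(); R=Ro.from_euler('xyz',s['tool_rot']).as_matrix()
    best=None
    for k in (0,180):
        a=np.radians(ja+k); z=np.array([np.cos(a),np.sin(a),0]); x=np.array([0,0,-1.]); T=np.stack([x,np.cross(z,x),z],1)
        rv=Ro.from_matrix(R.T@T).as_rotvec(degrees=True)
        if best is None or np.linalg.norm(rv)<np.linalg.norm(best): best=rv; 
        if both: print('opt',rv.round(1))
    dp=R.T@(np.array(pos)-s['tool_pos'])
    print('t',round(s['time'],2),'tcp',s['tool_pos'].round(4),'q6',s['qpos'][5].round(2),'jaw',np.degrees(np.arctan2(R[1,2],R[0,2])).round(2),'op',round(s['opening'],4),'F',s['contact_force'].round(1))
    print('DP',dp.round(4).tolist(),'TURN',best.round(1).tolist(),'rows>=',max(np.linalg.norm(dp)/.05,np.linalg.norm(best)/8.59).round(1))
E
python3 - <<'E'
from h import *
print(c2w(0.003,0.153))
plan([0.5597,0.346,0.20],87.86,True)
E
```

```text
[0.56421114 0.34638127]
opt [-1.619e+02 -0.000e+00 -1.000e-01]
opt [18.1 -0.1  0. ]
t 0.1 tcp [ 0.144  -0.5045  0.2261] q6 -0.15 jaw -74.09 op 0.0918 F [ 0.  -0.4 -0.2]
DP [0.0272, 0.633, -0.7039] TURN [18.1, -0.1, 0.0] rows>= 18.9
```

```bash
python3 - <<'E'
from h import *
plan([0.52,-0.1,0.23],-80)
E
```

```text
t 0.1 tcp [ 0.144  -0.5045  0.2261] q6 -0.15 jaw -74.09 op 0.0918 F [ 0.  -0.4 -0.2]
DP [-0.0034, 0.4725, -0.2859] TURN [5.9, -0.1, -0.0] rows>= 11.0
```

move_arm(
  deltas=[
    {"dp": [-0.003, 0.47, -0.285], "turn": [5.9, 0, 0]},
    {"dp": [-0.003, 0.47, -0.285], "turn": [5.9, 0, 0]},
    {"dp": [-0.003, 0.47, -0.285], "turn": [5.9, 0, 0]},
    {"dp": [-0.003, 0.47, -0.285], "turn": [5.9, 0, 0]},
    {"dp": [-0.003, 0.47, -0.285], "turn": [5.9, 0, 0]},
    {"dp": [-0.003, 0.47, -0.285], "turn": [5.9, 0, 0]},
    {"dp": [-0.003, 0.47, -0.285], "turn": [5.9, 0, 0]},
    {"dp": [-0.003, 0.47, -0.285], "turn": [5.9, 0, 0]},
    {"dp": [-0.003, 0.47, -0.285], "turn": [5.9, 0, 0]},
    {"dp": [-0.003, 0.47, -0.285], "turn": [5.9, 0, 0]},
  ],
  hand=0.05,
)

```text
time: 1.1
tool_pos: [0.485, -0.1364, 0.2293]
tool_rot: [-1.56, 1.57, -2.955]
contact_force: [0.6, -0.9, 0.0]
opening: 0.05
```

```bash
python3 - <<'E'
from h import *
plan([0.5597,0.346,0.18],87.86)
E
```

```text
t 1.1 tcp [ 0.485  -0.1364  0.2293] q6 0.97 jaw -79.98 op 0.05 F [ 0.6 -0.9  0. ]
DP [0.0492, 0.1576, -0.4621] TURN [12.2, 0.0, 0.0] rows>= 9.8
```

move_arm(
  deltas=[
    {"dp": [0.049, 0.158, -0.462], "turn": [12.2, 0, 0]},
    {"dp": [0.049, 0.158, -0.462], "turn": [12.2, 0, 0]},
    {"dp": [0.049, 0.158, -0.462], "turn": [12.2, 0, 0]},
    {"dp": [0.049, 0.158, -0.462], "turn": [12.2, 0, 0]},
    {"dp": [0.049, 0.158, -0.462], "turn": [12.2, 0, 0]},
    {"dp": [0.049, 0.158, -0.462], "turn": [12.2, 0, 0]},
    {"dp": [0.049, 0.158, -0.462], "turn": [12.2, 0, 0]},
    {"dp": [0.049, 0.158, -0.462], "turn": [12.2, 0, 0]},
    {"dp": [0.049, 0.158, -0.462], "turn": [12.2, 0, 0]},
    {"dp": [0.049, 0.158, -0.462], "turn": [12.2, 0, 0]},
  ],
)

```text
time: 2.1
tool_pos: [0.5589, 0.3464, 0.1796]
tool_rot: [-1.055, 1.57, -2.663]
contact_force: [1.3, -0.3, 0.1]
opening: 0.0498
```

```bash
python3 - <<'E'
from h import *
plan([0.5597,0.346,0.09],87.86)
im,d=snap('top','t1')
im2=im[:,:,::-1]; im2=cv2.convertScaleAbs(im2,alpha=1.8,beta=15)
cv2.imwrite('pics/t1b.png',cv2.resize(im2,(800,600),interpolation=cv2.INTER_CUBIC))
E
```

```text
t 2.1 tcp [0.5589 0.3464 0.1796] q6 2.05 jaw -92.15 op 0.0498 F [ 1.3 -0.3  0.1]
DP [0.0896, 0.0009, 0.0003] TURN [-0.0, 0.0, 0.0] rows>= 1.8
```

View pics/t1b.png

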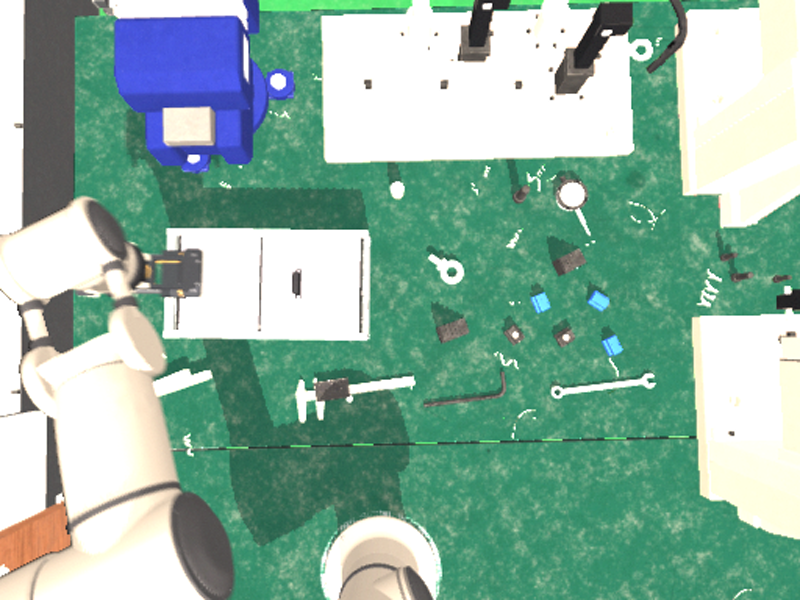

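With the arm clear of the parts area, only two black T-nuts and two step blocks are visible; the third nut seems to be absent. I'll go down onto the lower tab.

move_arm(
  deltas=[
    {"dp": [0.04, 0.001, 0], "turn": [0, 0, 0]},
    {"dp": [0.07, 0.001, 0], "turn": [0, 0, 0]},
    {"dp": [0.088, 0.001, 0], "turn": [0, 0, 0]},
    {"dp": [0.088, 0.001, 0], "turn": [0, 0, 0]},
  ],
)

```text
time: 2.55
tool_pos: [0.5582, 0.3431, 0.0885]
tool_rot: [-1.083, 1.563, -2.692]
contact_force: [0.3, 0.2, -0.1]
opening: 0.0501
```

move_arm(
  deltas=[
    {"dp": [0, 0, 0], "turn": [0, 0, 0]},
    {"dp": [0, 0, 0], "turn": [0, 0, 0]},
    {"dp": [0, 0, 0], "turn": [0, 0, 0]},
    {"dp": [0, 0, 0], "turn": [0, 0, 0]},
    {"dp": [0, 0, 0], "turn": [0, 0, 0]},
  ],
  hand=0.0,
  squeeze=12,
)

```text
time: 3.05
tool_pos: [0.5607, 0.3446, 0.0934]
tool_rot: [2.25, 1.569, 0.641]
contact_force: [0.2, 2.0, 2.0]
opening: 0.0147
```

move_arm(
  deltas=[
    {"dp": [0, 0, 0.015], "turn": [0, 0, 0]},
    {"dp": [0, 0, 0.03], "turn": [0, 0, 0]},
    {"dp": [0, 0, 0.045], "turn": [0, 0, 0]},
    {"dp": [0, 0, 0.06], "turn": [0, 0, 0]},
    {"dp": [0, 0, 0.075], "turn": [0, 0, 0]},
    {"dp": [0, 0, 0.09], "turn": [0, 0, 0]},
    {"dp": [0, 0, 0.1], "turn": [0, 0, 0]},
    {"dp": [0, 0, 0.108], "turn": [0, 0, 0]},
    {"dp": [0, 0, 0.112], "turn": [0, 0, 0]},
    {"dp": [0, 0, 0.112], "turn": [0, 0, 0]},
  ],
)

```text
time: 4.05
tool_pos: [0.5565, 0.2301, 0.0933]
tool_rot: [0.992, 1.569, -0.618]
contact_force: [-0.3, -1.4, 6.5]
opening: 0.0123
```

```bash
python3 - <<'E'
from h import *
plan([0.5597,0.346,0.09],87.86)
print(w2c(robot.observe()['tool_pos']))
E
```

```text
t 4.05 tcp [0.5565 0.2301 0.0933] q6 1.88 jaw -92.26 op 0.0123 F [-0.3 -1.4  6.5]
DP [0.0032, -0.0013, -0.1159] TURN [-0.1, 0.0, -0.1] rows>= 2.3
[-0.00039227  0.03653437]
```

move_arm(
  deltas=[
    {"dp": [-0.003, 0, 0.004], "turn": [0, 0, 0]},
    {"dp": [-0.003, 0, 0.007], "turn": [0, 0, 0]},
    {"dp": [-0.003, 0, 0.01], "turn": [0, 0, 0]},
    {"dp": [-0.003, 0, 0.01], "turn": [0, 0, 0]},
  ],
)

```text
time: 4.45
tool_pos: [0.5558, 0.2262, 0.0943]
tool_rot: [3.018, 1.563, 1.408]
contact_force: [5.7, 23.7, -11.1]
opening: 0.0166
```

move_arm(
  deltas=[
    {"dp": [0, 0, -0.006], "turn": [0, 0, 0]},
    {"dp": [0, 0, -0.006], "turn": [0, 0, 0]},
  ],
)

```text
time: 4.65
tool_pos: [0.5558, 0.2287, 0.0943]
tool_rot: [-2.969, 1.57, 1.706]
contact_force: [3.9, 6.1, -7.1]
opening: 0.0119
```

move_arm(
  deltas=[
    {"dp": [0, 0, 0], "turn": [0, 0, 0]},
    {"dp": [0, 0, 0], "turn": [0, 0, 0]},
    {"dp": [0, 0, 0], "turn": [0, 0, 0]},
    {"dp": [-0.04, 0, 0], "turn": [0, 0, 0]},
    {"dp": [-0.09, 0, 0], "turn": [0, 0, 0]},
    {"dp": [-0.12, 0, 0], "turn": [0, 0, 0]},
  ],
  hand=0.04,
)

```text
time: 5.25
tool_pos: [0.5566, 0.2278, 0.2192]
tool_rot: [1.777, 1.567, 0.168]
contact_force: [-0.4, -0.3, 0.9]
opening: 0.0399
```

```bash
python3 - <<'E'
from h import *
plan([0.449,-0.1,0.24],-60)
E
```

```text
t 5.25 tcp [0.5566 0.2278 0.2192] q6 1.87 jaw -92.21 op 0.0399 F [-0.4 -0.3  0.9]
DP [-0.0215, -0.0948, 0.3317] TURN [-32.2, 0.0, -0.2] rows>= 6.9
```

```bash
cat >> h.py <<'E'
def nuts(P,im):
    for i,s,p,ix in parts(P,0.005):
        if not 60<s[4]<260: continue
        t=p[p[:,2]>0.0165] if s[4]<150 else p
        c=np.median(im[ix],0)
        r=cv2.minAreaRect(t[:,:2].astype(np.float32))
        q=t[:,:2]-t[:,:2].mean(0); ev,V=np.linalg.eigh(q.T@q)
        print(s[:2],'n',len(t),'col',c,'cen',t[:,:2].mean(0).round(4),'rect',np.round(r[0],4),np.round(r[1],4),round(r[2],1),'pca deg',np.degrees(np.arctan2(V[1,1],V[0,1])).round(1))
E
python3 - <<'E'
from h import *
im=cv2.imread('pics/top0.png'); d=np.load('pics/top0.npy'); nuts(cloud('top',d),im)
im,d=snap('top','t2'); P=cloud('top',d); nuts(P,im[:,:,::-1])
cv2.imwrite('pics/t2z.png',cv2.resize(im[130:235,90:250,::-1],(800,525),interpolation=cv2.INTER_CUBIC))
E
```

```text
[353 159] n 211 col [41. 46. 45.] cen [ 0.587  -0.3776] rect [ 0.5881 -0.3836] [0.0343 0.0605] 25.1 pca deg 114.3
[274 161] n 185 col [238. 245. 249.] cen [ 0.5816 -0.1443] rect [ 0.59   -0.1394] [0.0804 0.0416] 43.6 pca deg 53.0
[340 187] n 59 col [235. 123.  61.] cen [ 0.5119 -0.3239] rect [ 0.512  -0.3243] [0.0314 0.0167] 21.2 pca deg -153.9
[376 186] n 60 col [176.   84.   41.5] cen [ 0.5126 -0.4373] rect [ 0.5125 -0.4378] [0.0319 0.0163] 56.4 pca deg 55.4
[279 203] n 210 col [51. 56. 58.] cen [ 0.4614 -0.1496] rect [ 0.4621 -0.1528] [0.0349 0.0648] 14.9 pca deg 108.9
[323 207] n 60 col [52.5 58.  61. ] cen [ 0.4506 -0.2701] rect [ 0.4504 -0.2703] [0.0311 0.017 ] 35.7 pca deg -145.1
[354 209] n 59 col [44. 48. 49.] cen [ 0.4429 -0.3686] rect [ 0.4428 -0.3686] [0.0166 0.032 ] 29.8 pca deg 121.9
[385 214] n 63 col [223.5 111.5  54. ] cen [ 0.4254 -0.4602] rect [ 0.4252 -0.4602] [0.0308 0.0171] 24.5 pca deg -153.9
[354 239] n 165 col [242. 250. 253.] cen [ 0.3485 -0.4548] rect [ 0.3528 -0.4441] [0.0244 0.2019] 1.6 pca deg 94.2
[353 159] n 214 col [49. 54. 57.] cen [ 0.5874 -0.3785] 
[... 598 characters left out ...]
[0.0294 0.0212] 44.0 pca deg -142.0
[355 209] n 61 col [53. 59. 62.] cen [ 0.4428 -0.368 ] rect [ 0.4429 -0.3687] [0.0173 0.0323] 31.3 pca deg 117.6
[385 214] n 62 col [232. 118.  57.] cen [ 0.4252 -0.4603] rect [ 0.4255 -0.4608] [0.0312 0.0179] 27.5 pca deg -153.1
[367 239] n 0 col [242. 250. 253.] cen [nan nan] rect [0. 0.] [0. 0.] 0.0 pca deg 90.0h.py:50: RuntimeWarning: Mean of empty slice.
  q=t[:,:2]-t[:,:2].mean(0); ev,V=np.linalg.eigh(q.T@q)
  ret = um.true_divide(
h.py:51: RuntimeWarning: Mean of empty slice.
  print(s[:2],'n',len(t),'col',c,'cen',t[:,:2].mean(0).round(4),'rect',np.round(r[0],4),np.round(r[1],4),round(r[2],1),'pca deg',np.degrees(np.arctan2(V[1,1],V[0,1])).round(1))
```

View pics/t2z.png

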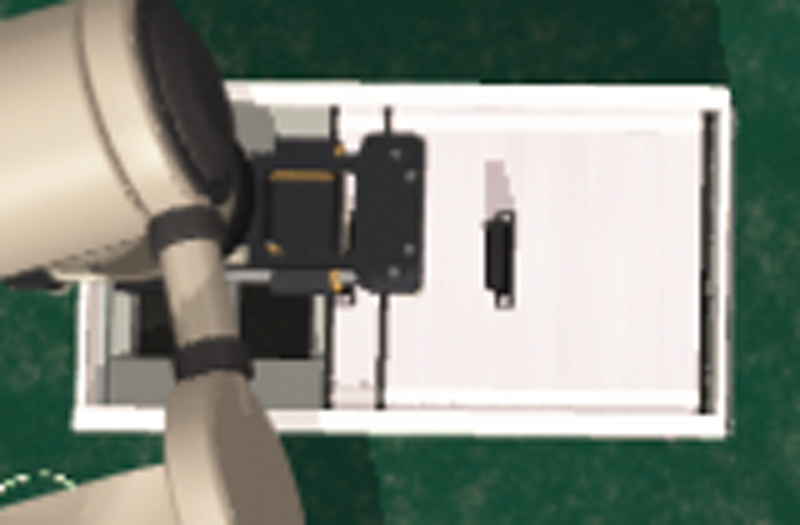

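```bash
python3 - <<'E'
from h import *
plan([0.50,-0.10,0.22],-30)
im,d=robot.read_camera('top')
E
```

```text
t 5.3 tcp [0.5584 0.2284 0.2238] q6 1.87 jaw -92.2 op 0.0399 F [ 1.8 -0.6  3.9]
DP [0.0024, -0.0458, 0.3304] TURN [-62.2, 0.2, -0.7] rows>= 7.2
```

move_arm(
  deltas=[
    {"dp": [0, -0.046, 0.33], "turn": [-62, 0, 0]},
    {"dp": [0, -0.046, 0.33], "turn": [-62, 0, 0]},
    {"dp": [0, -0.046, 0.33], "turn": [-62, 0, 0]},
    {"dp": [0, -0.046, 0.33], "turn": [-62, 0, 0]},
    {"dp": [0, -0.046, 0.33], "turn": [-62, 0, 0]},
    {"dp": [0, -0.046, 0.33], "turn": [-62, 0, 0]},
    {"dp": [0, -0.046, 0.33], "turn": [-62, 0, 0]},
    {"dp": [0, -0.046, 0.33], "turn": [-62, 0, 0]},
  ],
  hand=0.06,
)

```text
time: 6.15
tool_pos: [0.4957, -0.1035, 0.2145]
tool_rot: [-2.275, 1.569, -2.8]
contact_force: [-0.0, 0.9, 0.7]
opening: 0.0602
```

```bash
python3 - <<'E'
from h import *
im,d=snap('top','t3'); P=cloud('top',d); nuts(P,im[:,:,::-1])
cv2.imwrite('pics/t3z.png',cv2.resize(im[130:235,90:250,::-1],(800,525),interpolation=cv2.INTER_CUBIC))
plan([0.4503,-0.2702,0.12],36.5)
# pockets by height in case frame
Q=w2c(P[...,:2]); m=(P[...,2]<0.056)&(P[...,2]>0.03)&(abs(Q[...,0])<.09)&(Q[...,1]>0.03)&(Q[...,1]<.18)
n,l,s,c=cv2.connectedComponentsWithStats(m.astype(np.uint8))
for i in range(1,n):
    if s[i][4]>20: q=Q[l==i]; print(s[i],q.min(0).round(4),q.max(0).round(4),P[l==i][:,2].mean())
E
```

```text
[353 159] n 209 col [49. 54. 57.] cen [ 0.5874 -0.3782] rect [ 0.5905 -0.3856] [0.0315 0.065 ] 25.1 pca deg 114.8
[376 185] n 60 col [231. 117.  57.] cen [ 0.5129 -0.4373] rect [ 0.5124 -0.4381] [0.0318 0.0171] 57.4 pca deg 56.2
[340 187] n 58 col [234. 122.  60.] cen [ 0.5119 -0.3241] rect [ 0.5121 -0.3247] [0.0315 0.0169] 21.8 pca deg -153.8
[323 207] n 58 col [52.5 58.  61.5] cen [ 0.4501 -0.2707] rect [ 0.4504 -0.2706] [0.031  0.0172] 38.4 pca deg -144.0
[355 209] n 61 col [53. 59. 61.] cen [ 0.4425 -0.3685] rect [ 0.4424 -0.3692] [0.0176 0.0324] 30.4 pca deg 118.0
[386 214] n 61 col [232.  117.5  57. ] cen [ 0.4248 -0.4602] rect [ 0.4255 -0.4602] [0.0312 0.0176] 24.2 pca deg -157.9
[369 239] n 0 col [242. 250. 253.] cen [nan nan] rect [0. 0.] [0. 0.] 0.0 pca deg 90.0
t 6.2 tcp [ 0.4957 -0.104   0.2145] q6 0.16 jaw -29.74 op 0.0599 F [-0.1 -2.4 -0.7]
DP [0.0948, -0.1667, 0.0432] TURN [-66.2, -0.1, 0.1] rows>= 7.7
[137 161  16  18 237] [0.0103 0.0624] [0.0605 0.1061] 0.04693420554648529
[117 162  17  17 247] [0.0097 0.1182] [0.0581 0.1669] 0.04690955383325116
[116 185  16  17 235] [-0.058   0.1228] [-0.0111  0.1656] 0.04653691127138569
[136 186  17  16 248] [-0.0576  0.062 ] [-0.0123  0.1073] 0.046365339086389686h.py:50: RuntimeWarning: Mean of empty slice.
  q=t[:,:2]-t[:,:2].mean(0); ev,V=np.linalg.eigh(q.T@q)
  ret = um.true_divide(
h.py:51: RuntimeWarning: Mean of empty slice.
  print(s[:2],'n',len(t),'col',c,'cen',t[:,:2].mean(0).round(4),'rect',np.round(r[0],4),np.round(r[1],4),round(r[2],1),'pca deg',np.degrees(np.arctan2(V[1,1],V[0,1])).round(1))
```

View pics/t3z.png

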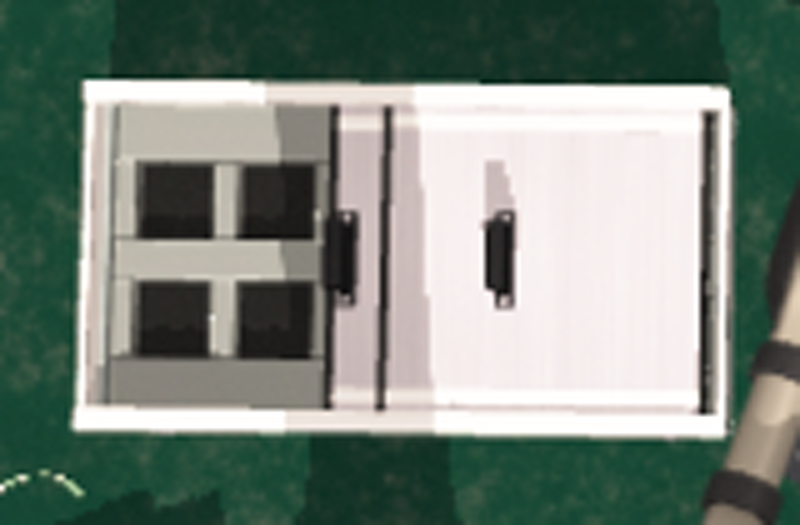

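All four pockets are clear: pocket 3 sits at crop pixels (170,320) and pocket 4 at (175,200). Picking nut A.

move_arm(
  deltas=[
    {"dp": [0.095, -0.167, 0.043], "turn": [-66.2, 0, 0]},
    {"dp": [0.095, -0.167, 0.043], "turn": [-66.2, 0, 0]},
    {"dp": [0.095, -0.167, 0.043], "turn": [-66.2, 0, 0]},
    {"dp": [0.095, -0.167, 0.043], "turn": [-66.2, 0, 0]},
    {"dp": [0.095, -0.167, 0.043], "turn": [-66.2, 0, 0]},
    {"dp": [0.095, -0.167, 0.043], "turn": [-66.2, 0, 0]},
    {"dp": [0.095, -0.167, 0.043], "turn": [-66.2, 0, 0]},
    {"dp": [0.095, -0.167, 0.043], "turn": [-66.2, 0, 0]},
    {"dp": [0.095, -0.167, 0.043], "turn": [-66.2, 0, 0]},
  ],
)

```text
time: 7.1
tool_pos: [0.4501, -0.2652, 0.1197]
tool_rot: [1.87, 1.569, 2.498]
contact_force: [0.5, -0.9, -0.0]
opening: 0.0605
```

```bash
python3 - <<'E'
from h import *
plan([0.4503,-0.2704,0.010],36.5)
E
```

```text
t 7.1 tcp [ 0.4501 -0.2652  0.1197] q6 -1.31 jaw 35.99 op 0.0605 F [ 0.5 -0.9 -0. ]
DP [0.1097, -0.0045, -0.0028] TURN [-0.5, -0.0, -0.1] rows>= 2.2
```

move_arm(
  deltas=[
    {"dp": [0.045, 0, 0], "turn": [-0.5, 0, 0]},
    {"dp": [0.08, 0, 0], "turn": [-0.5, 0, 0]},
    {"dp": [0.08, 0, 0], "turn": [-0.5, 0, 0]},
    {"dp": [0.08, 0, 0], "turn": [-0.5, 0, 0]},
  ],
)

```text
time: 7.5
tool_pos: [0.4505, -0.2655, 0.0406]
tool_rot: [1.864, 1.569, 2.499]
contact_force: [0.7, 0.0, 0.8]
opening: 0.0601
```

```bash
python3 - <<'E'
from h import *
plan([0.4503,-0.2704,0.010],36.5)
E
```

```text
t 7.5 tcp [ 0.4505 -0.2655  0.0406] q6 -1.31 jaw 36.37 op 0.0601 F [0.7 0.  0.8]
DP [0.0306, -0.0039, -0.003] TURN [-0.1, -0.0, -0.1] rows>= 0.6
```

move_arm(
  deltas=[
    {"dp": [0.01, -0.004, -0.003], "turn": [0, 0, 0]},
    {"dp": [0.03, -0.004, -0.003], "turn": [0, 0, 0]},
    {"dp": [0.0305, -0.004, -0.003], "turn": [0, 0, 0]},
  ],
)

```text
time: 7.8
tool_pos: [0.4501, -0.2709, 0.0094]
tool_rot: [1.929, 1.57, 2.565]
contact_force: [-0.4, -0.6, -0.2]
opening: 0.0598
```

move_arm(
  deltas=[
    {"dp": [0, 0, 0], "turn": [0, 0, 0]},
    {"dp": [0, 0, 0], "turn": [0, 0, 0]},
    {"dp": [0, 0, 0], "turn": [0, 0, 0]},
    {"dp": [0, 0, 0], "turn": [0, 0, 0]},
    {"dp": [0, 0, 0], "turn": [0, 0, 0]},
    {"dp": [-0.02, 0, 0], "turn": [0, 0, 0]},
    {"dp": [-0.05, 0, 0], "turn": [0, 0, 0]},
  ],
  hand=0.0,
  squeeze=30,
)

```text
time: 8.5
tool_pos: [0.4493, -0.2699, 0.059]
tool_rot: [1.825, 1.566, 2.462]
contact_force: [-0.2, -0.4, -1.0]
opening: 0.0315
```

```bash
python3 - <<'E'
from h import *
print(c2w(-.0345,.143),c2w(.034,.143))
plan([0.50,-0.02,0.18],10)
E
```

```text
[0.52636388 0.33778854] [0.5948161  0.33523066]
t 8.5 tcp [ 0.4493 -0.2699  0.059 ] q6 -1.32 jaw 36.51 op 0.0315 F [-0.2 -0.4 -1. ]
DP [-0.1204, 0.1712, 0.1893] TURN [26.5, -0.1, -0.2] rows>= 5.6
```

move_arm(
  deltas=[
    {"dp": [-0.05, 0, 0], "turn": [0, 0, 0]},
    {"dp": [-0.12, 0.17, 0.19], "turn": [26.5, 0, 0]},
    {"dp": [-0.12, 0.17, 0.19], "turn": [26.5, 0, 0]},
    {"dp": [-0.12, 0.17, 0.19], "turn": [26.5, 0, 0]},
    {"dp": [-0.12, 0.17, 0.19], "turn": [26.5, 0, 0]},
    {"dp": [-0.12, 0.17, 0.19], "turn": [26.5, 0, 0]},
    {"dp": [-0.12, 0.17, 0.19], "turn": [26.5, 0, 0]},
    {"dp": [-0.12, 0.17, 0.19], "turn": [26.5, 0, 0]},
  ],
)

```text
time: 9.3
tool_pos: [0.5027, -0.018, 0.181]
tool_rot: [-0.007, 1.569, 0.172]
contact_force: [-0.3, -0.3, -0.4]
opening: 0.0313
```

```bash
python3 - <<'E'
from h import *
plan([0.5264,0.3378,0.15],-2.14)
E
```

```text
t 9.3 tcp [ 0.5027 -0.018   0.181 ] q6 -0.37 jaw 10.27 op 0.0313 F [-0.3 -0.3 -0.4]
DP [0.0312, 0.3459, 0.0867] TURN [12.4, 0.1, -0.0] rows>= 7.2
```

move_arm(
  deltas=[
    {"dp": [0, 0.346, 0.087], "turn": [12.4, 0, 0]},
    {"dp": [0, 0.346, 0.087], "turn": [12.4, 0, 0]},
    {"dp": [0, 0.346, 0.087], "turn": [12.4, 0, 0]},
    {"dp": [0, 0.346, 0.087], "turn": [12.4, 0, 0]},
    {"dp": [0, 0.346, 0.087], "turn": [12.4, 0, 0]},
    {"dp": [0, 0.346, 0.087], "turn": [12.4, 0, 0]},
    {"dp": [0, 0.346, 0.087], "turn": [12.4, 0, 0]},
    {"dp": [0.03, 0.346, 0.087], "turn": [12.4, 0, 0]},
    {"dp": [0.031, 0.346, 0.087], "turn": [12.4, 0, 0]},
    {"dp": [0.031, 0.346, 0.087], "turn": [12.4, 0, 0]},
  ],
)

```text
time: 10.3
tool_pos: [0.5271, 0.3334, 0.1478]
tool_rot: [-2.461, 1.567, -2.502]
contact_force: [0.1, 0.4, -1.2]
opening: 0.0313
```

```bash
python3 - <<'E'
from h import *
plan([0.5264,0.3378,0.060],-2.14)
E
```

```text
t 10.3 tcp [0.5271 0.3334 0.1478] q6 0.48 jaw -2.39 op 0.0313 F [ 0.1  0.4 -1.2]
DP [0.0878, 0.0045, -0.0007] TURN [-0.3, -0.2, 0.1] rows>= 1.8
```

move_arm(
  deltas=[
    {"dp": [0.03, 0.0045, -0.0005], "turn": [-0.3, 0, 0]},
    {"dp": [0.06, 0.0045, -0.0005], "turn": [-0.3, 0, 0]},
    {"dp": [0.08, 0.0045, -0.0005], "turn": [-0.3, 0, 0]},
    {"dp": [0.087, 0.0045, -0.0005], "turn": [-0.3, 0, 0]},
    {"dp": [0.087, 0.0045, -0.0005], "turn": [-0.3, 0, 0]},
  ],
)

```text
time: 10.8
tool_pos: [0.5277, 0.3379, 0.0622]
tool_rot: [-2.225, 1.57, -2.263]
contact_force: [-0.2, 0.2, -0.3]
opening: 0.0318
```

```bash
python3 - <<'E'
from h import *
plan([0.5264,0.3378,0.060],-2.14)
E
```

```text
t 10.8 tcp [0.5277 0.3379 0.0622] q6 0.49 jaw -2.18 op 0.0318 F [-0.2  0.2 -0.3]
DP [0.0022, -0.0001, -0.0013] TURN [-0.0, -0.0, 0.0] rows>= 0.1
```

move_arm(
  deltas=[
    {"dp": [0.001, 0, -0.001], "turn": [0, 0, 0]},
    {"dp": [0.001, 0, -0.001], "turn": [0, 0, 0]},
    {"dp": [0.001, 0, -0.001], "turn": [0, 0, 0]},
    {"dp": [-0.02, 0, -0.001], "turn": [0, 0, 0]},
    {"dp": [-0.07, 0, -0.001], "turn": [0, 0, 0]},
    {"dp": [-0.11, 0, -0.001], "turn": [0, 0, 0]},
  ],
  hand=0.046,
)

```text
time: 11.4
tool_pos: [0.5264, 0.3394, 0.1744]
tool_rot: [0.427, 1.57, 0.391]
contact_force: [1.2, 0.3, 0.2]
opening: 0.046
```

```bash
python3 - <<'E'
from h import *
plan([0.48,-0.02,0.19],-30)
E
```

```text
t 11.4 tcp [0.5264 0.3394 0.1744] q6 0.49 jaw -2.07 op 0.046 F [1.2 0.3 0.2]
DP [-0.0158, -0.3609, -0.0333] TURN [27.9, 0.1, -0.0] rows>= 7.3
```

move_arm(
  deltas=[
    {"dp": [-0.016, -0.36, -0.033], "turn": [27.9, 0, 0]},
    {"dp": [-0.016, -0.36, -0.033], "turn": [27.9, 0, 0]},
    {"dp": [-0.016, -0.36, -0.033], "turn": [27.9, 0, 0]},
    {"dp": [-0.016, -0.36, -0.033], "turn": [27.9, 0, 0]},
    {"dp": [-0.016, -0.36, -0.033], "turn": [27.9, 0, 0]},
    {"dp": [-0.016, -0.36, -0.033], "turn": [27.9, 0, 0]},
    {"dp": [-0.016, -0.36, -0.033], "turn": [27.9, 0, 0]},
    {"dp": [-0.016, -0.36, -0.033], "turn": [27.9, 0, 0]},
  ],
  hand=0.06,
)

```text
time: 12.2
tool_pos: [0.4799, -0.0233, 0.189]
tool_rot: [-0.223, 1.568, -0.75]
contact_force: [-0.3, 1.1, -1.0]
opening: 0.0601
```

```bash
python3 - 2>/dev/null <<'E'
from h import *
im,d=snap('top','t4'); P=cloud('top',d); nuts(P,im[:,:,::-1])
b=cv2.convertScaleAbs(im[:,:,::-1],alpha=1.7,beta=10)
cv2.imwrite('pics/t4z.png',cv2.resize(b,(800,600),interpolation=cv2.INTER_CUBIC))
plan([0.4427,-0.3686,0.08],-60.5)
Q=w2c(P[...,:2]); m=(P[...,2]>0.061)&(P[...,2]<.072)&(abs(Q[...,0])<.08)&(Q[...,1]>0.06)&(Q[...,1]<.17)
n,l,s,c=cv2.connectedComponentsWithStats(m.astype(np.uint8))
for i in range(1,n):
    if s[i][4]>10: q=Q[l==i]; print(s[i],q.mean(0).round(4),P[l==i][:,2].mean().round(4))
E
```

```text
[354 158] n 209 col [50. 54. 57.] cen [ 0.5874 -0.3786] rect [ 0.5918 -0.3839] [0.0355 0.063 ] 25.6 pca deg 115.2
[275 162] n 181 col [239. 246. 249.] cen [ 0.5817 -0.1451] rect [ 0.5877 -0.1426] [0.0732 0.0425] 41.9 pca deg 53.1
[340 187] n 60 col [235. 124.  60.] cen [ 0.5119 -0.3242] rect [ 0.5122 -0.3248] [0.0316 0.0167] 22.5 pca deg -156.8
[376 186] n 61 col [232.  118.   57.5] cen [ 0.5127 -0.4377] rect [ 0.5126 -0.438 ] [0.032  0.0176] 54.6 pca deg 55.7
[355 209] n 63 col [53. 60. 62.] cen [ 0.4427 -0.3682] rect [ 0.4423 -0.3679] [0.0164 0.0312] 29.3 pca deg 121.0
[386 214] n 61 col [232. 119.  57.] cen [ 0.4258 -0.4598] rect [ 0.425  -0.4599] [0.031  0.0171] 27.3 pca deg -155.4
[363 238] n 150 col [242. 250. 253.] cen [ 0.3489 -0.4632] rect [ 0.3425 -0.4575] [0.0286 0.1711] 8.8 pca deg 95.0
t 12.25 tcp [ 0.4801 -0.0229  0.1889] q6 0.32 jaw -30.22 op 0.0602 F [-0.2 -1.3 -0.2]
DP [0.1094, -0.3175, 0.1414] TURN [30.3, 0.1, -0.0] rows>= 7.3
[115 154   8   5  11] [0.0734 0.1601] 0.0633
[123 155   7   7  21] [0.0671 0.1373] 0.0623
[130 155   8   8  21] [0.067  0.1133] 0.063
[139 155  11   7  24] [0.0703 0.0806] 0.0624
[132 160   6   9  16] [0.0476 0.1128] 0.0633
[115 173   5   9  14] [0.0099 0.1623] 0.0621
[123 178  10   6  18] [0.0053 0.1301] 0.0621
[131 178  10   7  20] [0.0006 0.1046] 0.0624
[119 181   5   5  11] [-0.006   0.1497] 0.0629
[132 185   5  12  23] [-0.0288  0.1115] 0.0626
[119 187   7  11  66] [-0.0329  0.1441] 0.0662
[116 202  14   7  34] [-0.0696  0.1405] 0.0629
[131 204  12   5  26] [-0.0729  0.1018] 0.0628
```

View pics/t4z.png

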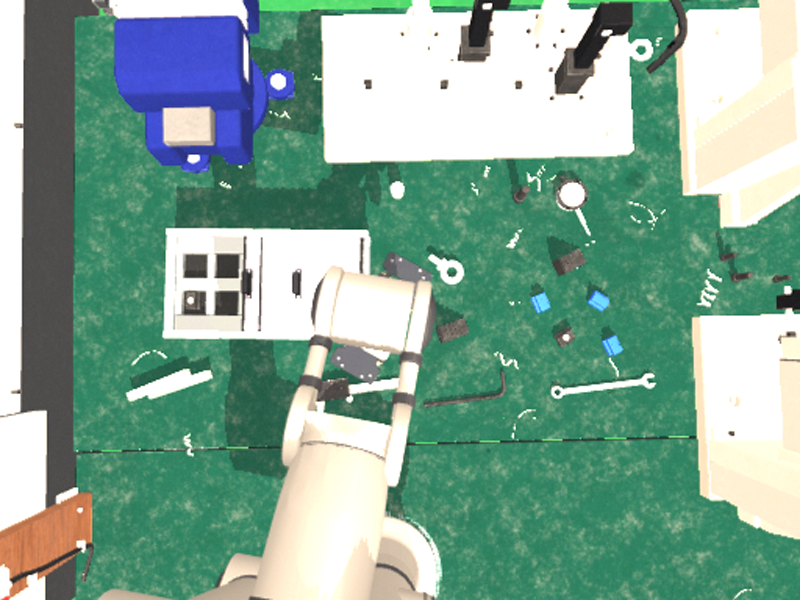

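Nut A is seated in pocket 3, at about pixel (193,300), with its top at 0.066 m, within 2 mm of the centre. Now nut B.

move_arm(
  deltas=[
    {"dp": [0.109, -0.3175, 0.141], "turn": [30.3, 0, 0]},
    {"dp": [0.109, -0.3175, 0.141], "turn": [30.3, 0, 0]},
    {"dp": [0.109, -0.3175, 0.141], "turn": [30.3, 0, 0]},
    {"dp": [0.109, -0.3175, 0.141], "turn": [30.3, 0, 0]},
    {"dp": [0.109, -0.3175, 0.141], "turn": [30.3, 0, 0]},
    {"dp": [0.109, -0.3175, 0.141], "turn": [30.3, 0, 0]},
    {"dp": [0.109, -0.3175, 0.141], "turn": [30.3, 0, 0]},
    {"dp": [0.109, -0.3175, 0.141], "turn": [30.3, 0, 0]},
    {"dp": [0.109, -0.3175, 0.141], "turn": [30.3, 0, 0]},
  ],
)

```text
time: 13.15
tool_pos: [0.4438, -0.3653, 0.0781]
tool_rot: [3.114, 1.57, 2.06]
contact_force: [-0.2, -0.1, 1.1]
opening: 0.0599
```

```bash
python3 - <<'E'
from h import *
plan([0.4427,-0.3685,0.010],-60.)
E
```

```text
t 13.15 tcp [ 0.4438 -0.3653  0.0781] q6 0.23 jaw -60.39 op 0.0599 F [-0.2 -0.1  1.1]
DP [0.0681, -0.0026, 0.0023] TURN [-0.4, -0.1, -0.0] rows>= 1.4
```

move_arm(
  deltas=[
    {"dp": [0.03, -0.0025, 0.002], "turn": [-0.4, 0, 0]},
    {"dp": [0.055, -0.0025, 0.002], "turn": [-0.4, 0, 0]},
    {"dp": [0.068, -0.0025, 0.002], "turn": [-0.4, 0, 0]},
    {"dp": [0.068, -0.0025, 0.002], "turn": [-0.4, 0, 0]},
  ],
)

```text
time: 13.55
tool_pos: [0.4426, -0.3652, 0.01]
tool_rot: [-2.995, 1.568, 2.245]
contact_force: [-0.7, -0.5, 0.0]
opening: 0.0603
```

move_arm(
  deltas=[
    {"dp": [0, 0, 0], "turn": [0, 0, 0]},
    {"dp": [0, 0, 0], "turn": [0, 0, 0]},
    {"dp": [0, 0, 0], "turn": [0, 0, 0]},
    {"dp": [0, 0, 0], "turn": [0, 0, 0]},
    {"dp": [0, 0, 0], "turn": [0, 0, 0]},
    {"dp": [-0.04, 0, 0], "turn": [0, 0, 0]},
    {"dp": [-0.09, 0, 0], "turn": [0, 0, 0]},
  ],
  hand=0.0,
)

```text
time: 14.25
tool_pos: [0.441, -0.3665, 0.0997]
tool_rot: [-2.909, 1.565, 2.329]
contact_force: [1.4, -0.9, -0.6]
opening: 0.0316
```

```bash
python3 - <<'E'
from h import *
plan([0.51,-0.02,0.19],-25)
E
```

```text
t 14.25 tcp [ 0.441  -0.3665  0.0997] q6 0.22 jaw -59.9 op 0.0316 F [ 1.4 -0.9 -0.6]
DP [-0.089, 0.2333, -0.2657] TURN [-34.9, -0.4, -0.0] rows>= 7.3
```

move_arm(
  deltas=[
    {"dp": [-0.088, 0.233, -0.266], "turn": [-35, 0, 0]},
    {"dp": [-0.088, 0.233, -0.266], "turn": [-35, 0, 0]},
    {"dp": [-0.088, 0.233, -0.266], "turn": [-35, 0, 0]},
    {"dp": [-0.088, 0.233, -0.266], "turn": [-35, 0, 0]},
    {"dp": [-0.088, 0.233, -0.266], "turn": [-35, 0, 0]},
    {"dp": [-0.088, 0.233, -0.266], "turn": [-35, 0, 0]},
    {"dp": [-0.088, 0.233, -0.266], "turn": [-35, 0, 0]},
    {"dp": [-0.088, 0.233, -0.266], "turn": [-35, 0, 0]},
  ],
)

```text
time: 15.05
tool_pos: [0.5112, -0.0168, 0.1903]
tool_rot: [0.708, 1.568, 0.278]
contact_force: [-1.4, -0.3, -1.1]
opening: 0.0315
```

```bash
python3 - <<'E'
from h import *
plan([0.5948,0.3352,0.15],-2.14)
E
```

```text
t 15.05 tcp [ 0.5112 -0.0168  0.1903] q6 0.25 jaw -24.67 op 0.0315 F [-1.4 -0.3 -1.1]
DP [0.0408, 0.3548, -0.071] TURN [-22.5, 0.1, -0.1] rows>= 7.3
```

move_arm(
  deltas=[
    {"dp": [0, 0.355, -0.071], "turn": [-22.5, 0, 0]},
    {"dp": [0, 0.355, -0.071], "turn": [-22.5, 0, 0]},
    {"dp": [0, 0.355, -0.071], "turn": [-22.5, 0, 0]},
    {"dp": [0, 0.355, -0.071], "turn": [-22.5, 0, 0]},
    {"dp": [0, 0.355, -0.071], "turn": [-22.5, 0, 0]},
    {"dp": [0, 0.355, -0.071], "turn": [-22.5, 0, 0]},
    {"dp": [0.01, 0.355, -0.071], "turn": [-22.5, 0, 0]},
    {"dp": [0.04, 0.355, -0.071], "turn": [-22.5, 0, 0]},
    {"dp": [0.041, 0.355, -0.071], "turn": [-22.5, 0, 0]},
    {"dp": [0.041, 0.355, -0.071], "turn": [-22.5, 0, 0]},
  ],
)

```text
time: 16.05
tool_pos: [0.595, 0.3299, 0.1468]
tool_rot: [-2.496, 1.567, -2.538]
contact_force: [-0.3, -0.6, -0.3]
opening: 0.0312
```

```bash
python3 - <<'E'
from h import *
plan([0.5948,0.3352,0.060],-2.14)
E
```

```text
t 16.05 tcp [0.595  0.3299 0.1468] q6 0.44 jaw -2.4 op 0.0312 F [-0.3 -0.6 -0.3]
DP [0.0867, 0.0054, -0.0002] TURN [-0.3, -0.2, 0.1] rows>= 1.7
```

move_arm(
  deltas=[
    {"dp": [0.03, 0.005, 0], "turn": [-0.3, 0, 0]},
    {"dp": [0.06, 0.005, 0], "turn": [-0.3, 0, 0]},
    {"dp": [0.08, 0.005, 0], "turn": [-0.3, 0, 0]},
    {"dp": [0.086, 0.005, 0], "turn": [-0.3, 0, 0]},
    {"dp": [0.086, 0.005, 0], "turn": [-0.3, 0, 0]},
  ],
)

```text
time: 16.55
tool_pos: [0.5963, 0.3348, 0.0628]
tool_rot: [-0.297, 1.57, -0.335]
contact_force: [-0.4, -0.1, 0.1]
opening: 0.0316
```

move_arm(
  deltas=[
    {"dp": [0.001, 0, 0], "turn": [0, 0, 0]},
    {"dp": [0.001, 0, 0], "turn": [0, 0, 0]},
    {"dp": [0.001, 0, 0], "turn": [0, 0, 0]},
    {"dp": [-0.02, 0, 0], "turn": [0, 0, 0]},
    {"dp": [-0.07, 0, 0], "turn": [0, 0, 0]},
    {"dp": [-0.11, 0, 0], "turn": [0, 0, 0]},
  ],
  hand=0.046,
)

```text
time: 17.15
tool_pos: [0.5958, 0.3363, 0.1744]
tool_rot: [0.357, 1.57, 0.321]
contact_force: [1.8, 0.2, 0.9]
opening: 0.0458
```

```bash
python3 - 2>/dev/null <<'E'
from h import *
plan([0.50,0.05,0.19],-70)
E
```

```text
t 17.15 tcp [0.5958 0.3363 0.1744] q6 0.44 jaw -2.07 op 0.0458 F [1.8 0.2 0.9]
DP [-0.0158, -0.2896, -0.0854] TURN [67.9, 0.0, -0.1] rows>= 7.9
```

move_arm(
  deltas=[
    {"dp": [-0.016, -0.29, -0.085], "turn": [68, 0, 0]},
    {"dp": [-0.016, -0.29, -0.085], "turn": [68, 0, 0]},
    {"dp": [-0.016, -0.29, -0.085], "turn": [68, 0, 0]},
    {"dp": [-0.016, -0.29, -0.085], "turn": [68, 0, 0]},
    {"dp": [-0.016, -0.29, -0.085], "turn": [68, 0, 0]},
    {"dp": [-0.016, -0.29, -0.085], "turn": [68, 0, 0]},
    {"dp": [-0.016, -0.29, -0.085], "turn": [68, 0, 0]},
    {"dp": [-0.016, -0.29, -0.085], "turn": [68, 0, 0]},
    {"dp": [-0.016, -0.29, -0.085], "turn": [68, 0, 0]},
  ],
)

```text
time: 18.05
tool_pos: [0.5004, 0.0489, 0.1888]
tool_rot: [1.126, 1.569, -0.099]
contact_force: [-1.1, -0.0, 0.8]
opening: 0.0457
```

```bash
python3 - 2>/dev/null <<'E'
from h import *
im,d=snap('top','t5'); P=cloud('top',d); nuts(P,im[:,:,::-1])
b=cv2.convertScaleAbs(im[:,:,::-1],alpha=1.5,beta=10)
cv2.imwrite('pics/t5z.png',cv2.resize(b[130:240,90:430],(800,259),interpolation=cv2.INTER_CUBIC))
plan([*c2w(0.001,0.033),0.2],-92.14)
Q=w2c(P[...,:2]); m=(P[...,2]>0.0635)&(P[...,2]<.072)&(abs(Q[...,0])<.06)&(Q[...,1]>0.06)&(Q[...,1]<.17)
n,l,s,c=cv2.connectedComponentsWithStats(m.astype(np.uint8))
for i in range(1,n):
    if s[i][4]>30: q=Q[l==i]; print(s[i],q.mean(0).round(4),P[l==i][:,2].mean().round(4))
mm=(P[...,2]>.1)&(P[...,2]<.125); mm[:,250:]=0; mm[:135]=0; mm[225:]=0; mm[:,:95]=0
n,l,s,c=cv2.connectedComponentsWithStats(mm.astype(np.uint8))
for i in range(1,n): print(s[i],w2c(np.median(P[l==i],0)),np.median(P[l==i],0))
E
```

```text
[352 159] n 211 col [50. 54. 57.] cen [ 0.5872 -0.3779] rect [ 0.589  -0.3809] [0.0406 0.0638] 16.0 pca deg 113.8
[275 162] n 177 col [239. 246. 249.] cen [ 0.5816 -0.1452] rect [ 0.5877 -0.1422] [0.0734 0.0424] 43.4 pca deg 54.1
[340 187] n 59 col [235. 123.  60.] cen [ 0.5119 -0.3243] rect [ 0.511  -0.3236] [0.031  0.0184] 27.0 pca deg -157.3
[376 186] n 61 col [232. 118.  57.] cen [ 0.513  -0.4376] rect [ 0.5133 -0.4378] [0.0317 0.0171] 55.6 pca deg 56.2
[278 202] n 214 col [52. 57. 59.] cen [ 0.4614 -0.149 ] rect [ 0.4626 -0.1507] [0.0337 0.0631] 18.0 pca deg 108.2
[386 214] n 64 col [233.  119.5  58. ] cen [ 0.4251 -0.4601] rect [ 0.4249 -0.4598] [0.0313 0.0175] 21.2 pca deg -156.6
[363 243] n 0 col [242.5 250.5 254. ] cen [nan nan] rect [0. 0.] [0. 0.] 0.0 pca deg 90.0
t 18.1 tcp [0.5004 0.0493 0.1886] q6 1.17 jaw -69.93 op 0.0462 F [-0.2  1.8  0.7]
DP [-0.0113, 0.1147, -0.1468] TURN [22.2, 0.0, -0.1] rows>= 3.7
[121 163   7  11  61] [0.0373 0.1417] 0.0666
[119 187   7  11  63] [-0.0326  0.1444] 0.0667
[154 174   6  14  65] [4.77860796e-05 3.28072074e-02] [0.55677282 0.22638254 0.1104065 ]
```

View pics/t5z.png

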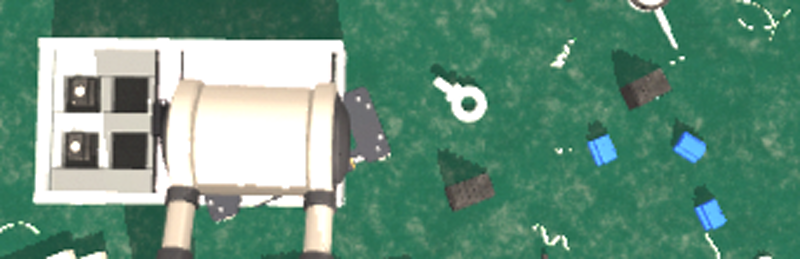

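Both nuts are seated in the left-hand pockets, crop pixels (80,93) and (77,148). Closing the lower cover.

move_arm(
  deltas=[
    {"dp": [0.02, 0.115, -0.147], "turn": [22.2, 0, 0]},
    {"dp": [0.02, 0.115, -0.147], "turn": [22.2, 0, 0]},
    {"dp": [0.02, 0.115, -0.147], "turn": [22.2, 0, 0]},
    {"dp": [0.02, 0.115, -0.147], "turn": [22.2, 0, 0]},
    {"dp": [0.02, 0.115, -0.147], "turn": [22.2, 0, 0]},
    {"dp": [0.02, 0.115, -0.147], "turn": [22.2, 0, 0]},
  ],
)

```text
time: 18.7
tool_pos: [0.5578, 0.2282, 0.1673]
tool_rot: [-0.897, 1.57, -2.502]
contact_force: [-0.4, 0.2, -0.1]
opening: 0.0462
```

```bash
python3 - 2>/dev/null <<'E'
from h import *
plan([.5568,.2264,0.093],-92.14)
E
```

```text
t 18.7 tcp [0.5578 0.2282 0.1673] q6 1.87 jaw -91.94 op 0.0462 F [-0.4  0.2 -0.1]
DP [0.0743, -0.0008, 0.0018] TURN [0.2, 0.0, 0.1] rows>= 1.5
```

move_arm(
  deltas=[
    {"dp": [0.04, -0.001, 0.002], "turn": [0.2, 0, 0]},
    {"dp": [0.07, -0.001, 0.002], "turn": [0.2, 0, 0]},
    {"dp": [0.074, -0.001, 0.002], "turn": [0.2, 0, 0]},
    {"dp": [0.074, -0.001, 0.002], "turn": [0.2, 0, 0]},
  ],
)

```text
time: 19.1
tool_pos: [0.557, 0.2239, 0.0941]
tool_rot: [-1.022, 1.57, -2.636]
contact_force: [0.8, -0.2, 1.1]
opening: 0.0463
```

move_arm(
  deltas=[
    {"dp": [0, 0, 0], "turn": [0, 0, 0]},
    {"dp": [0, 0, 0], "turn": [0, 0, 0]},
    {"dp": [0, 0, 0], "turn": [0, 0, 0]},
    {"dp": [0, 0, 0], "turn": [0, 0, 0]},
  ],
  hand=0.0,
  squeeze=12,
)

```text
time: 19.5
tool_pos: [0.5576, 0.2252, 0.0948]
tool_rot: [2.108, 1.569, 0.494]
contact_force: [0.1, 18.0, 4.1]
opening: 0.0187
```

move_arm(
  deltas=[
    {"dp": [0, 0, -0.015], "turn": [0, 0, 0]},
    {"dp": [0, 0, -0.03], "turn": [0, 0, 0]},
    {"dp": [0, 0, -0.045], "turn": [0, 0, 0]},
    {"dp": [0, 0, -0.06], "turn": [0, 0, 0]},
    {"dp": [0, 0, -0.075], "turn": [0, 0, 0]},
    {"dp": [0, 0, -0.09], "turn": [0, 0, 0]},
    {"dp": [0, 0, -0.1], "turn": [0, 0, 0]},
    {"dp": [0, 0, -0.11], "turn": [0, 0, 0]},
    {"dp": [0, 0, -0.117], "turn": [0, 0, 0]},
    {"dp": [0, 0, -0.12], "turn": [0, 0, 0]},
  ],
)

```text
time: 20.5
tool_pos: [0.5621, 0.3471, 0.0945]
tool_rot: [2.122, 1.57, 0.51]
contact_force: [-1.0, -1.9, 5.9]
opening: 0.0119
```

move_arm(
  deltas=[
    {"dp": [-0.001, 0, -0.004], "turn": [0, 0, 0]},
    {"dp": [-0.001, 0, -0.007], "turn": [0, 0, 0]},
    {"dp": [-0.001, 0, -0.009], "turn": [0, 0, 0]},
    {"dp": [-0.001, 0, -0.011], "turn": [0, 0, 0]},
    {"dp": [-0.001, 0, -0.011], "turn": [0, 0, 0]},
  ],
)

```text
time: 21.0
tool_pos: [0.5625, 0.3563, 0.0946]
tool_rot: [-1.938, 1.57, 2.731]
contact_force: [-1.1, 1.4, -0.3]
opening: 0.0114
```

```bash
python3 - 2>/dev/null <<'E'
from h import *
plan([.5568,.2264,0.093],-92.14)
print(w2c(robot.observe()['tool_pos']))
E
```

```text
t 21.0 tcp [0.5625 0.3563 0.0946] q6 2.06 jaw -92.47 op 0.0114 F [-1.1  1.4 -0.3]
DP [0.0016, -0.0, 0.13] TURN [-0.3, -0.0, 0.0] rows>= 2.6
[0.00087024 0.16284158]
```

move_arm(
  deltas=[
    {"dp": [0, 0, -0.003], "turn": [0, 0, 0]},
    {"dp": [0, 0, -0.005], "turn": [0, 0, 0]},
    {"dp": [0, 0, -0.005], "turn": [0, 0, 0]},
  ],
)

```text
time: 21.3
tool_pos: [0.5625, 0.3586, 0.0946]
tool_rot: [-0.459, 1.566, -2.074]
contact_force: [-3.1, -8.8, 2.1]
opening: 0.012
```

move_arm(
  deltas=[
    {"dp": [0, 0, 0.003], "turn": [0, 0, 0]},
    {"dp": [0, 0, 0.003], "turn": [0, 0, 0]},
    {"dp": [0, 0, 0.003], "turn": [0, 0, 0]},
    {"dp": [0, 0, 0.003], "turn": [0, 0, 0]},
    {"dp": [-0.04, 0, 0.003], "turn": [0, 0, 0]},
    {"dp": [-0.09, 0, 0.003], "turn": [0, 0, 0]},
  ],
  hand=0.046,
)

```text
time: 21.9
tool_pos: [0.5615, 0.3573, 0.1831]
tool_rot: [-1.094, 1.565, -2.708]
contact_force: [0.5, -0.1, -0.2]
opening: 0.0458
```

```bash
python3 - 2>/dev/null <<'E'
from h import *
im,d=snap('top','t6'); P=cloud('top',d)
plan([.555,.1337,0.18],-92.14)
# sheet edges
b=cv2.convertScaleAbs(im[:,:,::-1],alpha=1.5,beta=10)
cv2.imwrite('pics/t6z.png',cv2.resize(b[130:240,90:250],(800,550),interpolation=cv2.INTER_CUBIC))
E
```

```text
t 21.95 tcp [0.5656 0.3594 0.1953] q6 2.07 jaw -92.46 op 0.046 F [1.4 1.  7.5]
DP [0.0139, -0.0011, 0.2261] TURN [-0.3, -0.3, -0.6] rows>= 4.5
```

View pics/t6z.png

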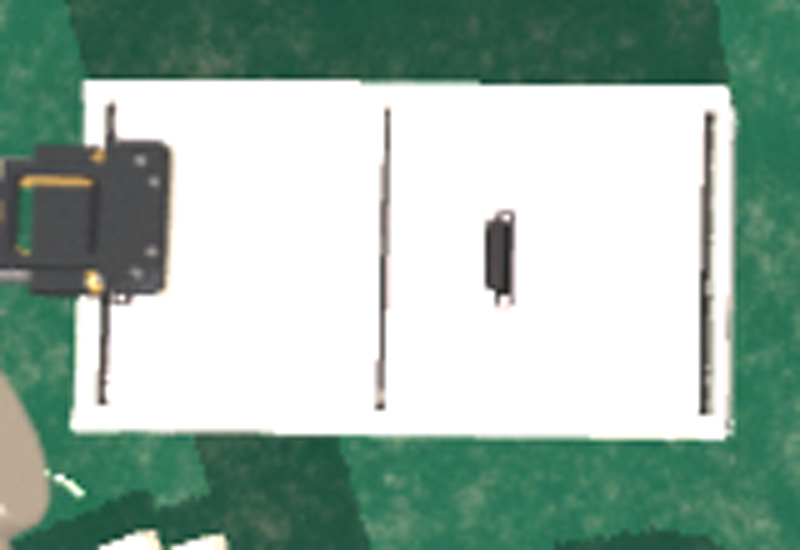

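The lower cover is closed. Next, the upper tab at crop pixel (500,257).

move_arm(
  deltas=[
    {"dp": [0.014, 0.001, 0.226], "turn": [-0.3, 0, 0]},
    {"dp": [0.014, 0.001, 0.226], "turn": [-0.3, 0, 0]},
    {"dp": [0.014, 0.001, 0.226], "turn": [-0.3, 0, 0]},
    {"dp": [0.014, 0.001, 0.226], "turn": [-0.3, 0, 0]},
    {"dp": [0.014, 0.001, 0.226], "turn": [-0.3, 0, 0]},
    {"dp": [0.014, 0.001, 0.226], "turn": [-0.3, 0, 0]},
    {"dp": [0.014, 0.001, 0.226], "turn": [-0.3, 0, 0]},
  ],
)

```text
time: 22.65
tool_pos: [0.5545, 0.1319, 0.1712]
tool_rot: [2.159, 1.57, 0.549]
contact_force: [0.0, 0.3, 0.0]
opening: 0.0461
```

```bash
python3 - 2>/dev/null <<'E'
from h import *
plan([.5535,.1337,0.101],-92.14)
E
```

```text
t 22.65 tcp [0.5545 0.1319 0.1712] q6 1.71 jaw -92.26 op 0.0461 F [0.  0.3 0. ]
DP [0.0702, -0.0011, -0.0017] TURN [-0.1, -0.0, -0.1] rows>= 1.4
```

move_arm(
  deltas=[
    {"dp": [0.04, -0.001, -0.0015], "turn": [0, 0, 0]},
    {"dp": [0.065, -0.001, -0.0015], "turn": [0, 0, 0]},
    {"dp": [0.07, -0.001, -0.0015], "turn": [0, 0, 0]},
    {"dp": [0.07, -0.001, -0.0015], "turn": [0, 0, 0]},
  ],
)

```text
time: 23.05
tool_pos: [0.553, 0.1347, 0.1005]
tool_rot: [-1.555, 1.57, 3.121]
contact_force: [0.2, 0.5, 0.7]
opening: 0.0457
```

move_arm(
  deltas=[
    {"dp": [0, 0, 0], "turn": [0, 0, 0]},
    {"dp": [0, 0, 0], "turn": [0, 0, 0]},
    {"dp": [0, 0, 0], "turn": [0, 0, 0]},
    {"dp": [0, 0, 0], "turn": [0, 0, 0]},
    {"dp": [0, 0, 0], "turn": [0, 0, 0]},
  ],
  hand=0.0,
)

```text
time: 23.55
tool_pos: [0.5535, 0.1337, 0.1015]
tool_rot: [2.103, 1.57, 0.494]
contact_force: [-0.5, -0.2, 2.2]
opening: 0.0119
```

move_arm(
  deltas=[
    {"dp": [0, 0, -0.015], "turn": [0, 0, 0]},
    {"dp": [0, 0, -0.03], "turn": [0, 0, 0]},
    {"dp": [0, 0, -0.045], "turn": [0, 0, 0]},
    {"dp": [0, 0, -0.06], "turn": [0, 0, 0]},
    {"dp": [0, 0, -0.075], "turn": [0, 0, 0]},
    {"dp": [0, 0, -0.09], "turn": [0, 0, 0]},
    {"dp": [0, 0, -0.1], "turn": [0, 0, 0]},
    {"dp": [0, 0, -0.11], "turn": [0, 0, 0]},
    {"dp": [0, 0, -0.117], "turn": [0, 0, 0]},
    {"dp": [0, 0, -0.118], "turn": [0, 0, 0]},
  ],
)

```text
time: 24.55
tool_pos: [0.5578, 0.2536, 0.1014]
tool_rot: [2.072, 1.569, 0.465]
contact_force: [0.3, -1.5, 7.0]
opening: 0.0116
```

```bash
python3 - 2>/dev/null <<'E'
from h import *
plan([.5535,.1337,0.101],-92.14)
print(w2c(robot.observe()['tool_pos']))
E
```

```text
t 24.55 tcp [0.5578 0.2536 0.1014] q6 1.91 jaw -92.09 op 0.0116 F [ 0.3 -1.5  7. ]
DP [0.0003, 0.0, 0.12] TURN [0.1, -0.0, -0.1] rows>= 2.4
[0.00010451 0.06004975]
```

move_arm(
  deltas=[
    {"dp": [-0.001, 0, -0.003], "turn": [0, 0, 0]},
    {"dp": [-0.001, 0, -0.006], "turn": [0, 0, 0]},
    {"dp": [-0.001, 0, -0.008], "turn": [0, 0, 0]},
    {"dp": [-0.001, 0, -0.008], "turn": [0, 0, 0]},
    {"dp": [-0.001, 0, -0.008], "turn": [0, 0, 0]},
  ],
)

```text
time: 25.05
tool_pos: [0.5581, 0.2598, 0.1015]
tool_rot: [3.122, 1.57, 1.513]
contact_force: [3.7, 0.6, -4.5]
opening: 0.0123
```

move_arm(
  deltas=[
    {"dp": [0, 0, -0.003], "turn": [0, 0, 0]},
    {"dp": [0, 0, -0.004], "turn": [0, 0, 0]},
    {"dp": [0, 0, -0.004], "turn": [0, 0, 0]},
  ],
)

```text
time: 25.35
tool_pos: [0.5582, 0.2633, 0.1015]
tool_rot: [-0.596, 1.57, -2.205]
contact_force: [4.7, -1.4, -6.7]
opening: 0.0121
```

move_arm(
  deltas=[
    {"dp": [0, 0, -0.003], "turn": [0, 0, 0]},
    {"dp": [0, 0, -0.003], "turn": [0, 0, 0]},
  ],
)

```text
time: 25.55
tool_pos: [0.5581, 0.2637, 0.1015]
tool_rot: [-0.247, 1.566, -1.856]
contact_force: [3.3, -11.2, -4.1]
opening: 0.0119
```

move_arm(
  deltas=[
    {"dp": [0, 0, 0.003], "turn": [0, 0, 0]},
    {"dp": [0, 0, 0.003], "turn": [0, 0, 0]},
    {"dp": [0, 0, 0.003], "turn": [0, 0, 0]},
    {"dp": [0, 0, 0.003], "turn": [0, 0, 0]},
    {"dp": [-0.04, 0, 0.003], "turn": [0, 0, 0]},
    {"dp": [-0.09, 0, 0.003], "turn": [0, 0, 0]},
    {"dp": [-0.11, 0, 0.003], "turn": [0, 0, 0]},
  ],
  hand=0.046,
)

```text
time: 26.25
tool_pos: [0.5596, 0.2643, 0.2171]
tool_rot: [1.96, 1.563, 0.352]
contact_force: [-0.0, 0.2, -0.3]
opening: 0.046
```

```bash
python3 - 2>/dev/null <<'E'
from h import *
im,d=snap('top','t7'); P=cloud('top',d); nuts(P,im[:,:,::-1])
b=cv2.convertScaleAbs(im[:,:,::-1],alpha=1.5,beta=10)
cv2.imwrite('pics/t7z.png',cv2.resize(b[130:240,90:250],(800,550),interpolation=cv2.INTER_CUBIC))
Q=w2c(P[...,:2]); m=(P[...,2]<0.023)&(abs(Q[...,0])<.085)&(Q[...,1]<-0.03)&(Q[...,1]>-.175)
n,l,s,c=cv2.connectedComponentsWithStats(m.astype(np.uint8))
for i in range(1,n):
    if s[i][4]>20: q=Q[l==i]; print(s[i],q.min(0).round(4),q.max(0).round(4),P[l==i][:,2].mean())
# block geometry: steps
for i,s,p,ix in parts(P,0.005):
    if s[4]>195 and np.median(im[ix])<90:
        for z0,z1 in((.003,.02),(.02,.04),(.04,.06),(.046,.06)):
            t=p[(p[:,2]>z0)&(p[:,2]<z1)]; print(s[:2],z0,len(t),t.mean(0).round(4))
        for z0 in (.03,.0445):
            print(z0,[np.round(x,4) for x in cv2.minAreaRect(p[p[:,2]>z0][:,:2].astype(np.float32))])
plan([0.50,0.0,0.2],-72)
E
```

```text
[353 159] n 209 col [50. 54. 57.] cen [ 0.5871 -0.3778] rect [ 0.5888 -0.3829] [0.0355 0.0611] 22.1 pca deg 114.6
[274 162] n 182 col [239.  245.5 249. ] cen [ 0.5818 -0.1456] rect [ 0.5821 -0.1401] [0.0734 0.0495] 79.3 pca deg 53.8
[340 186] n 63 col [234.5 123.   60. ] cen [ 0.5121 -0.3236] rect [ 0.5116 -0.3233] [0.0311 0.0206] 19.9 pca deg -152.9
[376 186] n 61 col [232. 118.  57.] cen [ 0.5125 -0.4372] rect [ 0.513  -0.4375] [0.0321 0.0177] 58.9 pca deg 55.5
[279 203] n 214 col [51. 56. 59.] cen [ 0.4616 -0.1497] rect [ 0.4644 -0.1506] [0.0388 0.0632] 23.3 pca deg 110.8
[386 214] n 61 col [232. 118.  58.] cen [ 0.4255 -0.4602] rect [ 0.425  -0.4609] [0.031  0.0176] 25.9 pca deg -155.7
[380 239] n 0 col [242. 250. 253.] cen [nan nan] rect [0. 0.] [0. 0.] 0.0 pca deg 90.0
[200 163  27  16 387] [ 0.0159 -0.1539] [ 0.0633 -0.075 ] 0.013448001323642834
[200 187  27  19 409] [-0.0659 -0.1552] [-0.0112 -0.0768] 0.013612192386595189
[353 159] 0.003 65 [ 0.5932 -0.3916  0.0124]
[353 159] 0.02 87 [ 0.5869 -0.3769  0.0301]
[353 159] 0.04 57 [ 0.5802 -0.3633  0.0454]
[353 159] 0.046 24 [ 0.5806 -0.3584  0.0488]
0.03 [array([ 0.5838, -0.3704]), array([0.0308, 0.0327]), np.float64(25.1145)]
0.0445 [array([ 0.5799, -0.3614]), array([0.0303, 0.0115]), np.float64(28.1529)]
[279 203] 0.003 67 [ 0.4689 -0.1669  0.012 ]
[279 203] 0.02 88 [ 0.4607 -0.1492  0.0295]
[279 203] 0.04 59 [ 0.4548 -0.1308  0.0454]
[279 203] 0.046 25 [ 0.4558 -0.1282  0.0481]
0.03 [array([ 0.4575, -0.1383]), array([0.0317, 0.0328]), np.float64(17.1085)]
0.0445 [array([ 0.4547, -0.1297]), array([0.0305, 0.0145]), np.float64(18.9335)]
t 26.3 tcp [0.5603 0.2646 0.2192] q6 1.93 jaw -92.15 op 0.0458 F [ 0.8 -0.3  2.2]
DP [0.0176, -0.0505, 0.2667] TURN [-20.2, -0.1, -0.6] rows>= 5.4
```

View pics/t7z.png

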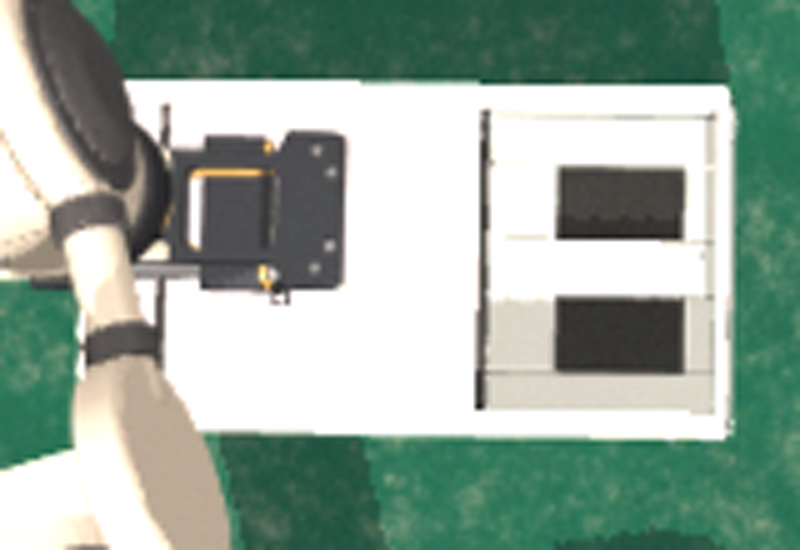

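move_arm(
  deltas=[
    {"dp": [0.018, -0.05, 0.267], "turn": [-65, 0, 0]},
    {"dp": [0.018, -0.05, 0.267], "turn": [-65, 0, 0]},
    {"dp": [0.018, -0.05, 0.267], "turn": [-65, 0, 0]},
    {"dp": [0.018, -0.05, 0.267], "turn": [-65, 0, 0]},
    {"dp": [0.018, -0.05, 0.267], "turn": [-65, 0, 0]},
    {"dp": [0.018, -0.05, 0.267], "turn": [-65, 0, 0]},
    {"dp": [0.018, -0.05, 0.267], "turn": [-65, 0, 0]},
    {"dp": [0.018, -0.05, 0.267], "turn": [-65, 0, 0]},
    {"dp": [0.018, -0.05, 0.267], "turn": [-65, 0, 0]},
  ],
  hand=0.06,
)

```text
time: 27.2
tool_pos: [0.4978, -0.0017, 0.1939]
tool_rot: [2.589, 1.571, 2.115]
contact_force: [-0.0, 0.0, 0.6]
opening: 0.0598
```

```bash
python3 - 2>/dev/null <<'E'
from h import *
plan([0.4578,-0.1385,0.12],19.5)
E
```

```text
t 27.2 tcp [ 0.4978 -0.0017  0.1939] q6 0.32 jaw -27.15 op 0.0598 F [-0.   0.   0.6]
DP [0.0739, -0.14, 0.0269] TURN [-46.7, -0.0, -0.0] rows>= 5.4
```

move_arm(
  deltas=[
    {"dp": [0.074, -0.14, 0.027], "turn": [-46.7, 0, 0]},
    {"dp": [0.074, -0.14, 0.027], "turn": [-46.7, 0, 0]},
    {"dp": [0.074, -0.14, 0.027], "turn": [-46.7, 0, 0]},
    {"dp": [0.074, -0.14, 0.027], "turn": [-46.7, 0, 0]},
    {"dp": [0.074, -0.14, 0.027], "turn": [-46.7, 0, 0]},
    {"dp": [0.074, -0.14, 0.027], "turn": [-46.7, 0, 0]},
    {"dp": [0.074, -0.14, 0.027], "turn": [-46.7, 0, 0]},
    {"dp": [0.074, -0.14, 0.027], "turn": [-46.7, 0, 0]},
  ],
)

```text
time: 28.0
tool_pos: [0.4582, -0.1381, 0.12]
tool_rot: [-0.766, 1.571, -0.43]
contact_force: [0.3, 0.2, -0.8]
opening: 0.0603
```

```bash
python3 - 2>/dev/null <<'E'
from h import *
im,d=snap('top','t8'); im2,_=snap('scene','s8')
cv2.imwrite('pics/s8z.png',cv2.resize(cv2.convertScaleAbs(im2[150:330,180:400,::-1],alpha=1.5,beta=10),(733,600)))
plan([0.4578,-0.1385,0.020],19.5)
E
```

```text
t 28.1 tcp [ 0.4583 -0.1381  0.12  ] q6 -0.79 jaw 19.37 op 0.0597 F [-1.2  0.5 -0. ]
DP [0.1, -0.0002, -0.0006] TURN [-0.1, 0.0, 0.0] rows>= 2.0
```

View pics/s8z.png

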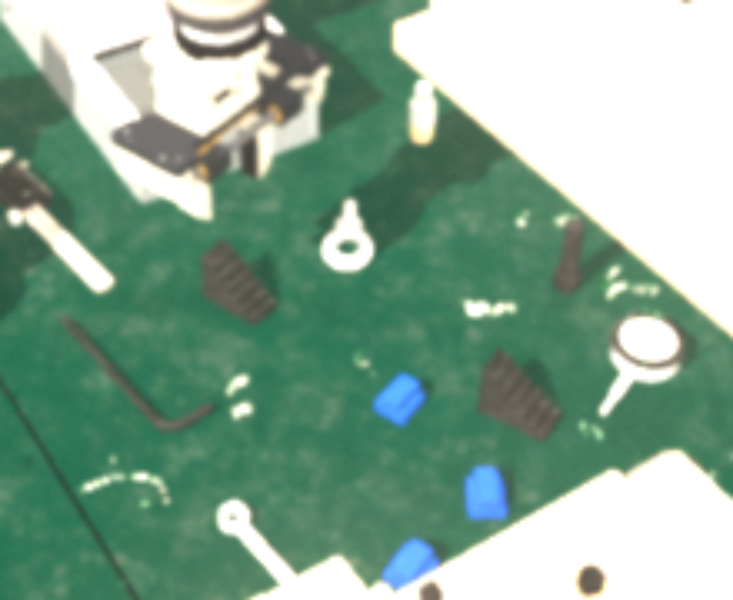

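The gripper is above the near block at (235,285), with its tall end towards the case. Descending.

move_arm(
  deltas=[
    {"dp": [0.04, 0, 0], "turn": [0, 0, 0]},
    {"dp": [0.075, 0, 0], "turn": [0, 0, 0]},
    {"dp": [0.095, 0, -0.0005], "turn": [0, 0, 0]},
    {"dp": [0.1, 0, -0.0005], "turn": [0, 0, 0]},
    {"dp": [0.1, 0, -0.0005], "turn": [0, 0, 0]},
  ],
)

```text
time: 28.6
tool_pos: [0.4576, -0.1384, 0.0197]
tool_rot: [2.434, 1.57, 2.774]
contact_force: [0.7, 0.1, -0.9]
opening: 0.0599
```

move_arm(
  deltas=[
    {"dp": [0, 0, 0], "turn": [0, 0, 0]},
    {"dp": [0, 0, 0], "turn": [0, 0, 0]},
    {"dp": [0, 0, 0], "turn": [0, 0, 0]},
    {"dp": [0, 0, 0], "turn": [0, 0, 0]},
    {"dp": [0, 0, 0], "turn": [0, 0, 0]},
    {"dp": [-0.02, 0, 0], "turn": [0, 0, 0]},
    {"dp": [-0.06, 0, 0], "turn": [0, 0, 0]},
    {"dp": [-0.11, 0, 0], "turn": [0, 0, 0]},
  ],
  hand=0.0,
  squeeze=45,
)

```text
time: 29.4
tool_pos: [0.4562, -0.1379, 0.1296]
tool_rot: [2.339, 1.566, 2.68]
contact_force: [1.5, -0.5, -1.8]
opening: 0.0318
```

```bash
python3 - 2>/dev/null <<'E'
from h import *
print(c2w(-.039,-.102),c2w(.039,-.102))
plan([*c2w(.039,-.102),0.16],-2.14)
E
```

```text
[0.51271838 0.09312745] [0.59066398 0.09021482]
t 29.4 tcp [ 0.4562 -0.1379  0.1296] q6 -0.8 jaw 19.5 op 0.0318 F [ 1.5 -0.5 -1.8]
DP [-0.0305, 0.1702, 0.2028] TURN [21.6, -0.2, -0.2] rows>= 5.3
```

move_arm(
  deltas=[
    {"dp": [-0.03, 0, 0], "turn": [0, 0, 0]},
    {"dp": [-0.0305, 0.17, 0.203], "turn": [21.6, 0, 0]},
    {"dp": [-0.0305, 0.17, 0.203], "turn": [21.6, 0, 0]},
    {"dp": [-0.0305, 0.17, 0.203], "turn": [21.6, 0, 0]},
    {"dp": [-0.0305, 0.17, 0.203], "turn": [21.6, 0, 0]},
    {"dp": [-0.0305, 0.17, 0.203], "turn": [21.6, 0, 0]},
    {"dp": [-0.0305, 0.17, 0.203], "turn": [21.6, 0, 0]},
    {"dp": [-0.0305, 0.17, 0.203], "turn": [21.6, 0, 0]},
    {"dp": [-0.0305, 0.17, 0.203], "turn": [21.6, 0, 0]},
  ],
)

```text
time: 30.3
tool_pos: [0.5915, 0.0898, 0.1596]
tool_rot: [-2.812, 1.569, -2.847]
contact_force: [0.3, -0.5, -1.9]
opening: 0.0312
```

```bash
python3 - 2>/dev/null <<'E'
from h import *
im,d=snap('top','t9'); im2,_=snap('scene','s9')
cv2.imwrite('pics/s9z.png',cv2.resize(cv2.convertScaleAbs(im2[80:260,130:350,::-1],alpha=1.3,beta=10),(733,600)))
plan([*c2w(.039,-.102),0.034],-2.14)
E
```

```text
t 30.4 tcp [0.5914 0.0885 0.1601] q6 0.06 jaw -2.13 op 0.0316 F [ 0.2 -0.7 -1.7]
DP [0.1261, 0.0018, -0.0007] TURN [0.0, -0.1, 0.0] rows>= 2.5
```

View pics/s9z.png

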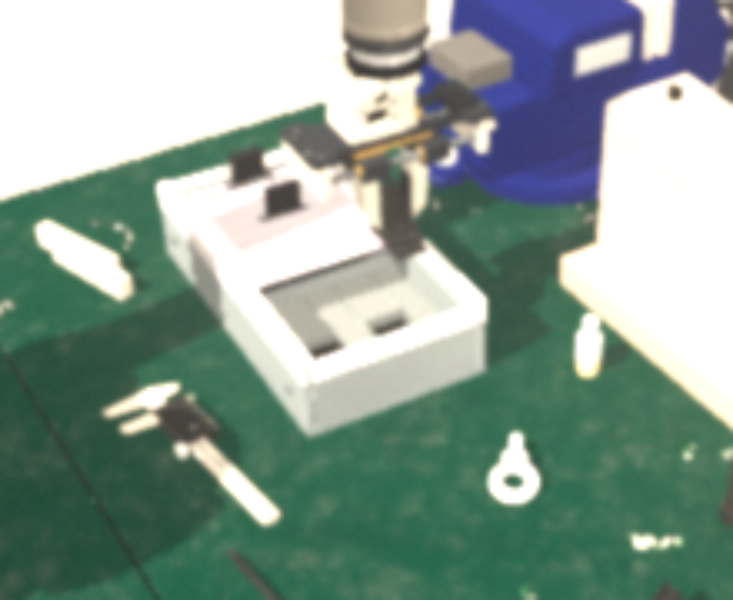

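Block held level above the open bay. Lowering it.

move_arm(
  deltas=[
    {"dp": [0.03, 0.0015, -0.0005], "turn": [0, 0, 0]},
    {"dp": [0.06, 0.0015, -0.0005], "turn": [0, 0, 0]},
    {"dp": [0.085, 0.0015, -0.0005], "turn": [0, 0, 0]},
    {"dp": [0.1, 0.0015, -0.0005], "turn": [0, 0, 0]},
    {"dp": [0.1, 0.0015, -0.0005], "turn": [0, 0, 0]},
  ],
)

```text
time: 30.9
tool_pos: [0.5897, 0.0895, 0.0583]
tool_rot: [-3.029, 1.566, -3.068]
contact_force: [0.2, 0.5, -1.4]
opening: 0.0314
```

```bash
python3 - 2>/dev/null <<'E'
from h import *
plan([*c2w(.039,-.102),0.034],-2.14)
E
```

```text
t 30.9 tcp [0.5897 0.0895 0.0583] q6 0.06 jaw -2.2 op 0.0314 F [ 0.2  0.5 -1.4]
DP [0.0243, 0.0008, 0.001] TURN [-0.1, -0.3, 0.0] rows>= 0.5
```

move_arm(
  deltas=[
    {"dp": [0.01, 0.001, 0.0005], "turn": [0, 0, 0]},
    {"dp": [0.018, 0.001, 0.0005], "turn": [0, 0, 0]},
    {"dp": [0.024, 0.001, 0.0005], "turn": [0, 0, 0]},
    {"dp": [0.024, 0.001, 0.0005], "turn": [0, 0, 0]},
  ],
)

```text
time: 31.3
tool_pos: [0.5917, 0.0919, 0.0358]
tool_rot: [-2.984, 1.57, -3.02]
contact_force: [-0.3, -0.2, -2.3]
opening: 0.0315
```

move_arm(
  deltas=[
    {"dp": [0.003, 0, 0], "turn": [0, 0, 0]},
    {"dp": [0.003, 0, 0], "turn": [0, 0, 0]},
  ],
)

```text
time: 31.5
tool_pos: [0.5922, 0.092, 0.0334]
tool_rot: [-0.967, 1.571, -1.003]
contact_force: [-0.2, -0.5, -2.7]
opening: 0.0318
```

move_arm(
  deltas=[
    {"dp": [0, 0, 0], "turn": [0, 0, 0]},
    {"dp": [0, 0, 0], "turn": [0, 0, 0]},
    {"dp": [0, 0, 0], "turn": [0, 0, 0]},
    {"dp": [-0.02, 0, 0], "turn": [0, 0, 0]},
    {"dp": [-0.06, 0, 0], "turn": [0, 0, 0]},
    {"dp": [-0.1, 0, 0], "turn": [0, 0, 0]},
    {"dp": [-0.14, 0, 0], "turn": [0, 0, 0]},
    {"dp": [-0.14, 0, 0], "turn": [0, 0, 0]},
  ],
  hand=0.041,
)

```text
time: 32.3
tool_pos: [0.5954, 0.0921, 0.1801]
tool_rot: [0.057, 1.559, 0.021]
contact_force: [1.1, -0.1, -0.7]
opening: 0.0409
```

```bash
python3 - 2>/dev/null <<'E'
from h import *
im,d=snap('top','t10'); P=cloud('top',d); nuts(P,im[:,:,::-1])
plan([0.55,-0.14,0.18],12)
E
```

```text
[353 159] n 208 col [50.  54.5 57.5] cen [ 0.5873 -0.3782] rect [ 0.5902 -0.385 ] [0.0315 0.0639] 25.1 pca deg 114.2
[275 162] n 182 col [239. 246. 249.] cen [ 0.5813 -0.145 ] rect [ 0.5881 -0.1453] [0.0723 0.0434] 32.5 pca deg 52.9
[340 187] n 59 col [236.  124.5  61. ] cen [ 0.5116 -0.3241] rect [ 0.512  -0.3249] [0.0303 0.0182] 16.5 pca deg -157.3
[376 186] n 62 col [232.  117.5  57. ] cen [ 0.5125 -0.4376] rect [ 0.5131 -0.4377] [0.0324 0.0175] 51.5 pca deg 54.9
[385 214] n 61 col [232. 119.  58.] cen [ 0.4253 -0.4602] rect [ 0.4253 -0.4602] [0.0309 0.0177] 24.2 pca deg -159.7
[370 239] n 0 col [242.5 250.  253. ] cen [nan nan] rect [0. 0.] [0. 0.] 0.0 pca deg 90.0
t 32.35 tcp [0.5939 0.0921 0.1769] q6 0.06 jaw -2.08 op 0.0411 F [-0.4 -0.9 -1.2]
DP [-0.0034, -0.2335, -0.0355] TURN [-14.1, 0.4, 0.0] rows>= 4.7
```

```bash
python3 - 2>/dev/null <<'E'
from h import *
plan([0.5837,-0.3715,0.13],24.8)
E
```

```text
t 32.35 tcp [0.5939 0.0921 0.1769] q6 0.06 jaw -2.08 op 0.0411 F [-0.4 -0.9 -1.2]
DP [0.0468, -0.4636, 0.0063] TURN [-26.9, 0.4, 0.1] rows>= 9.3
```

move_arm(
  deltas=[
    {"dp": [0, -0.4635, 0.006], "turn": [-26.9, 0.4, 0]},
    {"dp": [0, -0.4635, 0.006], "turn": [-26.9, 0.4, 0]},
    {"dp": [0, -0.4635, 0.006], "turn": [-26.9, 0.4, 0]},
    {"dp": [0, -0.4635, 0.006], "turn": [-26.9, 0.4, 0]},
    {"dp": [0, -0.4635, 0.006], "turn": [-26.9, 0.4, 0]},
    {"dp": [0, -0.4635, 0.006], "turn": [-26.9, 0.4, 0]},
    {"dp": [0, -0.4635, 0.006], "turn": [-26.9, 0.4, 0]},
    {"dp": [0, -0.4635, 0.006], "turn": [-26.9, 0.4, 0]},
    {"dp": [0.02, -0.4635, 0.006], "turn": [-26.9, 0.4, 0]},
    {"dp": [0.047, -0.4635, 0.006], "turn": [-26.9, 0.4, 0]},
  ],
  hand=0.06,
)

```text
time: 33.35
tool_pos: [0.5814, -0.3767, 0.1275]
tool_rot: [-2.438, 1.564, -2.008]
contact_force: [0.7, 0.6, 1.0]
opening: 0.06
```

```bash
python3 - 2>/dev/null <<'E'
from h import *
plan([0.5837,-0.3715,0.1],24.8)
im,d=snap('top','t11'); P=cloud('top',d); im2,_=snap('scene','s11')
Q=w2c(P[...,:2]); m=(P[...,2]>0.019)&(P[...,2]<.075)&(abs(Q[...,0]-.039)<.025)&(Q[...,1]<-0.06)&(Q[...,1]>-.17)
for z0 in(.03,.04,.05,.058):
  mm=m&(P[...,2]>z0)
  if mm.sum(): print(z0,mm.sum(),Q[mm].min(0).round(4),Q[mm].max(0).round(4),P[mm][:,2].max())
b=cv2.convertScaleAbs(im[:,:,::-1],alpha=1.5,beta=10)
cv2.imwrite('pics/t11z.png',cv2.resize(b[130:240,90:250],(800,550),interpolation=cv2.INTER_CUBIC))
cv2.imwrite('pics/s11z.png',cv2.resize(cv2.convertScaleAbs(im2[150:330,180:400,::-1],alpha=1.5,beta=10),(733,600)))
E
```

```text
t 33.35 tcp [ 0.5814 -0.3767  0.1275] q6 -1.11 jaw 24.63 op 0.06 F [0.7 0.6 1. ]
DP [0.0275, 0.0039, 0.0044] TURN [-0.2, -0.3, 0.2] rows>= 0.6
0.03 203 [ 0.0143 -0.1696] [ 0.0636 -0.061 ] 0.06463216204234926
0.04 126 [ 0.0256 -0.1229] [ 0.0569 -0.0833] 0.06463216204234926
0.05 76 [ 0.0262 -0.1063] [ 0.0569 -0.0833] 0.06463216204234926
0.058 23 [ 0.0262 -0.0983] [ 0.0564 -0.0833] 0.06463216204234926
```

View pics/t11z.png

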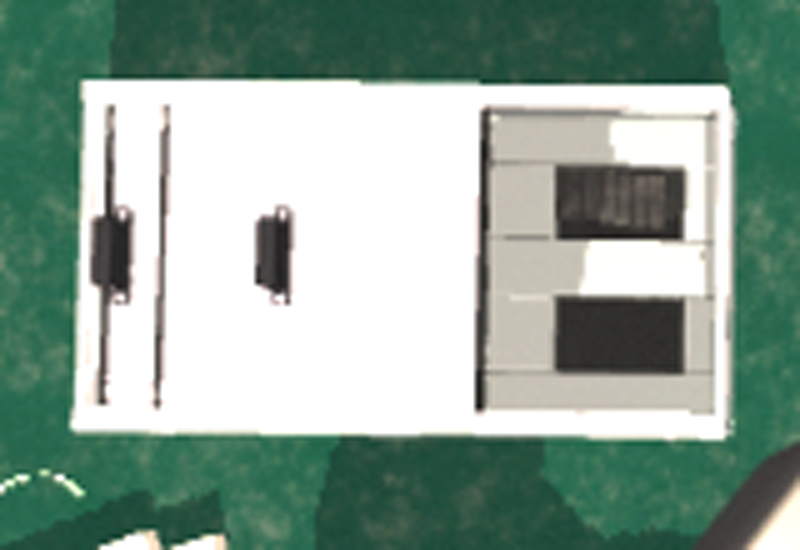

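View pics/s11z.png

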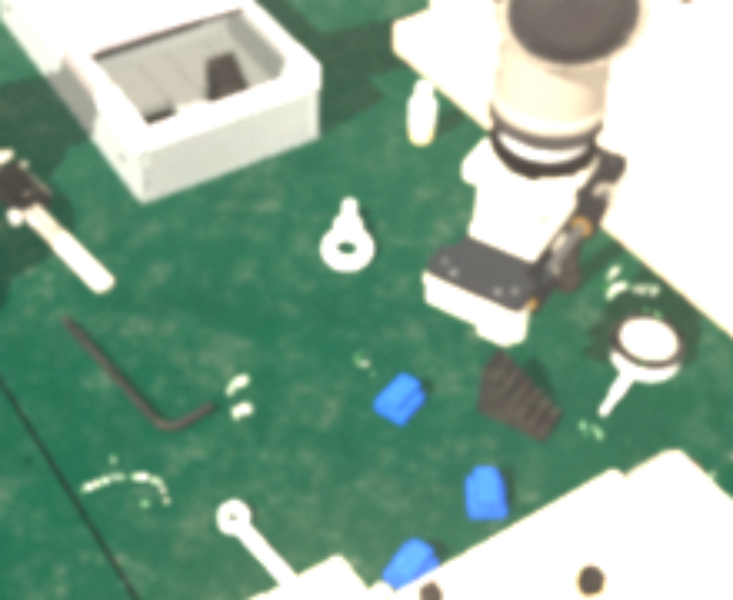

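The first block lies in pocket 2, crop pixels (620,200), and the far block is untouched at (515,395). Descending on it.

move_arm(
  deltas=[
    {"dp": [0.03, 0.004, 0.004], "turn": [-0.2, -0.3, 0.2]},
    {"dp": [0.045, 0.004, 0.004], "turn": [-0.2, -0.3, 0.2]},
    {"dp": [0.045, 0.004, 0.004], "turn": [-0.2, -0.3, 0.2]},
    {"dp": [0.045, 0.004, 0.004], "turn": [-0.2, -0.3, 0.2]},
  ],
)

```text
time: 33.85
tool_pos: [0.5834, -0.3656, 0.082]
tool_rot: [1.882, 1.566, 2.32]
contact_force: [-0.2, -0.5, 1.2]
opening: 0.0598
```

```bash
python3 - 2>/dev/null <<'E'
from h import *
plan([0.5837,-0.3715,0.02],24.8)
E
```

```text
t 33.85 tcp [ 0.5834 -0.3656  0.082 ] q6 -1.11 jaw 25.07 op 0.0598 F [-0.2 -0.5  1.2]
DP [0.0619, -0.0058, -0.0021] TURN [0.3, -0.1, -0.3] rows>= 1.2
```

move_arm(
  deltas=[
    {"dp": [0.025, -0.0055, -0.002], "turn": [0.3, 0, 0]},
    {"dp": [0.05, -0.0055, -0.002], "turn": [0.3, 0, 0]},
    {"dp": [0.062, -0.0055, -0.002], "turn": [0.3, 0, 0]},
    {"dp": [0.062, -0.0055, -0.002], "turn": [0.3, 0, 0]},
  ],
)

```text
time: 34.25
tool_pos: [0.5829, -0.3711, 0.0186]
tool_rot: [1.916, 1.563, 2.348]
contact_force: [-0.2, -0.2, -1.1]
opening: 0.0602
```

move_arm(
  deltas=[
    {"dp": [0, 0, 0], "turn": [0, 0, 0]},
    {"dp": [0, 0, 0], "turn": [0, 0, 0]},
    {"dp": [0, 0, 0], "turn": [0, 0, 0]},
    {"dp": [0, 0, 0], "turn": [0, 0, 0]},
    {"dp": [0, 0, 0], "turn": [0, 0, 0]},
    {"dp": [-0.02, 0, 0], "turn": [0, 0, 0]},
    {"dp": [-0.06, 0, 0], "turn": [0, 0, 0]},
    {"dp": [-0.11, 0, 0], "turn": [0, 0, 0]},
  ],
  hand=0.0,
  squeeze=45,
)

```text
time: 35.05
tool_pos: [0.5822, -0.3711, 0.1275]
tool_rot: [1.958, 1.559, 2.389]
contact_force: [0.8, -0.4, -2.9]
opening: 0.0314
```

```bash
python3 - 2>/dev/null <<'E'
from h import *
plan([*c2w(-.039,-.102),0.16],-2.14)
E
```

```text
t 35.05 tcp [ 0.5822 -0.3711  0.1275] q6 -1.11 jaw 24.71 op 0.0314 F [ 0.8 -0.4 -2.9]
DP [-0.0281, 0.4511, 0.1308] TURN [26.9, -0.4, -0.6] rows>= 9.4
```

move_arm(
  deltas=[
    {"dp": [-0.035, 0.02, 0], "turn": [0, 0, 0]},
    {"dp": [-0.035, 0.451, 0.131], "turn": [26.9, -0.4, -0.6]},
    {"dp": [-0.035, 0.451, 0.131], "turn": [26.9, -0.4, -0.6]},
    {"dp": [-0.035, 0.451, 0.131], "turn": [26.9, -0.4, -0.6]},
    {"dp": [-0.035, 0.451, 0.131], "turn": [26.9, -0.4, -0.6]},
    {"dp": [-0.035, 0.451, 0.131], "turn": [26.9, -0.4, -0.6]},
    {"dp": [-0.035, 0.451, 0.131], "turn": [26.9, -0.4, -0.6]},
    {"dp": [-0.035, 0.451, 0.131], "turn": [26.9, -0.4, -0.6]},
    {"dp": [-0.035, 0.451, 0.131], "turn": [26.9, -0.4, -0.6]},
    {"dp": [-0.035, 0.451, 0.131], "turn": [26.9, -0.4, -0.6]},
  ],
)

```text
time: 36.05
tool_pos: [0.5134, 0.0935, 0.1664]
tool_rot: [-0.735, 1.564, -0.774]
contact_force: [1.4, -0.7, -3.3]
opening: 0.0318
```

```bash
python3 - 2>/dev/null <<'E'
from h import *
plan([*c2w(-.039,-.102),0.14],-2.14)
E
```

```text
t 36.05 tcp [0.5134 0.0935 0.1664] q6 0.08 jaw -2.2 op 0.0318 F [ 1.4 -0.7 -3.3]
DP [0.0264, -0.0003, -0.0008] TURN [-0.1, 0.3, 0.3] rows>= 0.5
```

move_arm(
  deltas=[
    {"dp": [0.03, 0, 0], "turn": [0, 0.3, 0.3]},
    {"dp": [0.06, 0, 0], "turn": [0, 0.3, 0.3]},
    {"dp": [0.085, 0, 0], "turn": [0, 0.3, 0.3]},
    {"dp": [0.1, 0, 0], "turn": [0, 0.3, 0.3]},
    {"dp": [0.1, 0, 0], "turn": [0, 0.3, 0.3]},
  ],
)

```text
time: 36.55
tool_pos: [0.513, 0.0911, 0.0642]
tool_rot: [3.106, 1.566, 3.068]
contact_force: [-0.6, 0.4, -1.6]
opening: 0.0319
```

```bash
python3 - 2>/dev/null <<'E'
from h import *
plan([*c2w(-.039,-.102),0.033],-2.14)
im,_=snap('scene','s12')
cv2.imwrite('pics/s12z.png',cv2.resize(cv2.convertScaleAbs(im[80:260,130:350,::-1],alpha=1.3,beta=10),(733,600)))
E
```

```text
t 36.55 tcp [0.513  0.0911 0.0642] q6 0.07 jaw -2.18 op 0.0319 F [-0.6  0.4 -1.6]
DP [0.0312, 0.002, -0.0002] TURN [-0.0, -0.3, -0.0] rows>= 0.6
```

View pics/s12z.png

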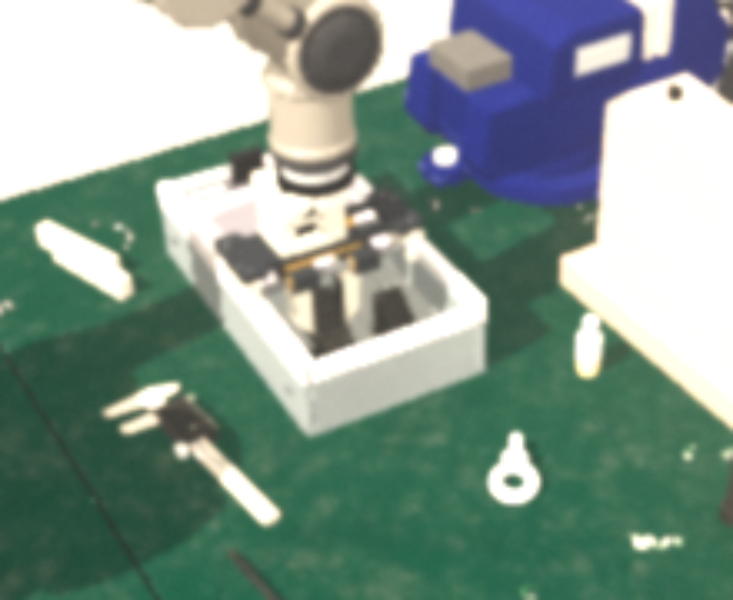

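The block is still gripped, level, and inside the bay.

move_arm(
  deltas=[
    {"dp": [0.015, 0.001, 0], "turn": [0, 0, 0]},
    {"dp": [0.026, 0.001, 0], "turn": [0, 0, 0]},
    {"dp": [0.031, 0.001, 0], "turn": [0, 0, 0]},
    {"dp": [0.031, 0.001, 0], "turn": [0, 0, 0]},
  ],
)

```text
time: 37.0
tool_pos: [0.5146, 0.0921, 0.0353]
tool_rot: [2.438, 1.57, 2.4]
contact_force: [0.5, 0.9, -1.6]
opening: 0.0317
```

move_arm(
  deltas=[
    {"dp": [0.001, 0, 0], "turn": [0, 0, 0]},
    {"dp": [0.001, 0, 0], "turn": [0, 0, 0]},
    {"dp": [0.001, 0, 0], "turn": [0, 0, 0]},
    {"dp": [-0.02, 0, 0], "turn": [0, 0, 0]},
    {"dp": [-0.06, 0, 0], "turn": [0, 0, 0]},
    {"dp": [-0.1, 0, 0], "turn": [0, 0, 0]},
    {"dp": [-0.14, 0, 0], "turn": [0, 0, 0]},
    {"dp": [-0.14, 0, 0], "turn": [0, 0, 0]},
  ],
  hand=0.041,
)

```text
time: 37.8
tool_pos: [0.518, 0.0922, 0.1815]
tool_rot: [0.112, 1.559, 0.074]
contact_force: [0.3, 0.5, 1.0]
opening: 0.041
```

```bash
python3 - 2>/dev/null <<'E'
from h import *
plan([0.53,-0.10,0.19],-45)
E
```

```text
t 37.8 tcp [0.518  0.0922 0.1815] q6 0.07 jaw -2.18 op 0.041 F [0.3 0.5 1. ]
DP [-0.0085, -0.1916, 0.0194] TURN [42.8, 0.6, -0.3] rows>= 5.0
```

move_arm(
  deltas=[
    {"dp": [-0.008, -0.19, 0.02], "turn": [43, 0.5, -0.3]},
    {"dp": [-0.008, -0.19, 0.02], "turn": [43, 0.5, -0.3]},
    {"dp": [-0.008, -0.19, 0.02], "turn": [43, 0.5, -0.3]},
    {"dp": [-0.008, -0.19, 0.02], "turn": [43, 0.5, -0.3]},
    {"dp": [-0.008, -0.19, 0.02], "turn": [43, 0.5, -0.3]},
    {"dp": [-0.008, -0.19, 0.02], "turn": [43, 0.5, -0.3]},
  ],
  hand=0.046,
)

```text
time: 38.4
tool_pos: [0.5273, -0.0998, 0.1828]
tool_rot: [-2.316, 1.561, -3.108]
contact_force: [-0.2, 0.7, 0.4]
opening: 0.0461
```

```bash
python3 - 2>/dev/null <<'E'
from h import *
im,d=snap('top','t13'); P=cloud('top',d); nuts(P,im[:,:,::-1])
Q=w2c(P[...,:2])
for xc in(.039,-.039):
  m=(P[...,2]<.075)&(abs(Q[...,0]-xc)<.025)&(Q[...,1]<-0.06)&(Q[...,1]>-.17)
  for z0 in(.03,.04,.05,.058):
    mm=m&(P[...,2]>z0)
    if mm.sum(): print(z0,mm.sum(),Q[mm].min(0).round(4),Q[mm].max(0).round(4),P[mm][:,2].max())
b=cv2.convertScaleAbs(im[:,:,::-1],alpha=1.5,beta=10)
cv2.imwrite('pics/t13z.png',cv2.resize(b[130:240,90:430],(800,259),interpolation=cv2.INTER_CUBIC))
plan([*c2w(0,.07),0.19],-92.14)
E
```

```text
[340 187] n 59 col [235. 123.  60.] cen [ 0.5117 -0.3243] rect [ 0.5118 -0.324 ] [0.0304 0.0173] 17.3 pca deg -157.2
[376 186] n 58 col [232. 117.  57.] cen [ 0.5127 -0.4375] rect [ 0.5126 -0.438 ] [0.0325 0.0168] 57.9 pca deg 57.4
[386 213] n 59 col [232. 119.  57.] cen [ 0.4255 -0.4601] rect [ 0.4252 -0.461 ] [0.0306 0.0174] 29.7 pca deg -156.4
[353 238] n 172 col [242.  250.  252.5] cen [ 0.3484 -0.4552] rect [ 0.3455 -0.4398] [0.026  0.1988] 6.6 pca deg 94.6
0.03 209 [ 0.0145 -0.1699] [ 0.0632 -0.0613] 0.06486784695677418
0.04 129 [ 0.0254 -0.1197] [ 0.0567 -0.0831] 0.06486784695677418
0.05 79 [ 0.0262 -0.1063] [ 0.0567 -0.0831] 0.06486784695677418
0.058 30 [ 0.0262 -0.0978] [ 0.0564 -0.0831] 0.06486784695677418
0.03 194 [-0.0609 -0.1683] [-0.0146 -0.0601] 0.06471097588801336
0.04 125 [-0.0499 -0.1187] [-0.0196 -0.0878] 0.06471097588801336
0.05 73 [-0.0499 -0.1079] [-0.0196 -0.0878] 0.06471097588801336
0.058 22 [-0.0499 -0.1003] [-0.0204 -0.0878] 0.06471097588801336
t 38.45 tcp [ 0.5272 -0.0988  0.1829] q6 0.46 jaw -45.06 op 0.046 F [-1.1  0.2  0. ]
DP [-0.0075, 0.2777, -0.2347] TURN [47.1, -0.2, 0.6] rows>= 7.3
```

View pics/t13z.png

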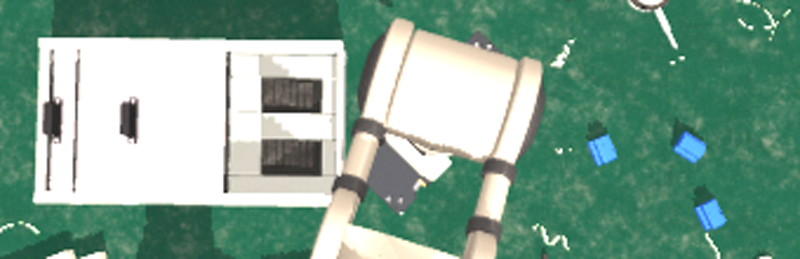

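Both blocks are seated in their pockets, crop pixels (292,95) and (292,157). Closing the upper cover.

move_arm(
  deltas=[
    {"dp": [-0.008, 0.278, -0.235], "turn": [47.1, -0.2, 0.6]},
    {"dp": [-0.008, 0.278, -0.235], "turn": [47.1, -0.2, 0.6]},
    {"dp": [-0.008, 0.278, -0.235], "turn": [47.1, -0.2, 0.6]},
    {"dp": [-0.008, 0.278, -0.235], "turn": [47.1, -0.2, 0.6]},
    {"dp": [-0.008, 0.278, -0.235], "turn": [47.1, -0.2, 0.6]},
    {"dp": [-0.008, 0.278, -0.235], "turn": [47.1, -0.2, 0.6]},
    {"dp": [-0.008, 0.278, -0.235], "turn": [47.1, -0.2, 0.6]},
    {"dp": [-0.008, 0.278, -0.235], "turn": [47.1, -0.2, 0.6]},
    {"dp": [-0.008, 0.278, -0.235], "turn": [47.1, -0.2, 0.6]},
  ],
)

```text
time: 39.35
tool_pos: [0.5577, 0.2701, 0.1903]
tool_rot: [2.554, 1.569, 0.955]
contact_force: [0.6, -0.4, 0.6]
opening: 0.0458
```

```bash
python3 - 2>/dev/null <<'E'
from h import *
plan([*c2w(0,.0695),0.101],-92.14)
E
```

```text
t 39.35 tcp [0.5577 0.2701 0.1903] q6 1.93 jaw -91.63 op 0.0458 F [ 0.6 -0.4  0.6]
DP [0.0893, 0.0005, 0.0071] TURN [0.5, -0.1, -0.1] rows>= 1.8
```

move_arm(
  deltas=[
    {"dp": [0.03, 0, 0.002], "turn": [0.5, 0, 0]},
    {"dp": [0.045, 0, 0.002], "turn": [0.5, 0, 0]},
    {"dp": [0.045, 0, 0.002], "turn": [0.5, 0, 0]},
  ],
)

```text
time: 39.65
tool_pos: [0.557, 0.2617, 0.1432]
tool_rot: [-1.063, 1.566, -2.679]
contact_force: [-0.2, -0.3, -0.6]
opening: 0.046
```

```bash
python3 - 2>/dev/null <<'E'
from h import *
plan([*c2w(0,.0695),0.101],-92.14)
E
```

```text
t 39.65 tcp [0.557  0.2617 0.1432] q6 1.93 jaw -92.56 op 0.046 F [-0.2 -0.3 -0.6]
DP [0.0421, 0.0012, -0.0015] TURN [-0.4, 0.1, 0.2] rows>= 0.8
```

move_arm(
  deltas=[
    {"dp": [0.03, 0.001, -0.001], "turn": [-0.4, 0, 0]},
    {"dp": [0.042, 0.001, -0.001], "turn": [-0.4, 0, 0]},
    {"dp": [0.042, 0.001, -0.001], "turn": [-0.4, 0, 0]},
  ],
)

```text
time: 39.95
tool_pos: [0.5591, 0.2626, 0.1025]
tool_rot: [-0.987, 1.568, -2.599]
contact_force: [0.6, 0.6, -0.1]
opening: 0.0462
```

move_arm(
  deltas=[
    {"dp": [0, 0, 0], "turn": [0, 0, 0]},
    {"dp": [0, 0, 0], "turn": [0, 0, 0]},
    {"dp": [0, 0, 0], "turn": [0, 0, 0]},
    {"dp": [0, 0, 0], "turn": [0, 0, 0]},
    {"dp": [0, 0, 0], "turn": [0, 0, 0]},
  ],
  hand=0.0,
  squeeze=12,
)

```text
time: 40.45
tool_pos: [0.5605, 0.2631, 0.1043]
tool_rot: [1.68, 1.569, 0.068]
contact_force: [-0.7, -0.2, 2.0]
opening: 0.0119
```

move_arm(
  deltas=[
    {"dp": [0, 0, 0.015], "turn": [0, 0, 0]},
    {"dp": [0, 0, 0.03], "turn": [0, 0, 0]},
    {"dp": [0, 0, 0.045], "turn": [0, 0, 0]},
    {"dp": [0, 0, 0.06], "turn": [0, 0, 0]},
    {"dp": [0, 0, 0.075], "turn": [0, 0, 0]},
    {"dp": [0, 0, 0.09], "turn": [0, 0, 0]},
    {"dp": [0, 0, 0.105], "turn": [0, 0, 0]},
    {"dp": [0, 0, 0.115], "turn": [0, 0, 0]},
    {"dp": [0, 0, 0.122], "turn": [0, 0, 0]},
    {"dp": [0, 0, 0.124], "turn": [0, 0, 0]},
  ],
)

```text
time: 41.45
tool_pos: [0.5559, 0.1382, 0.1043]
tool_rot: [1.525, 1.568, -0.088]
contact_force: [5.2, 2.2, 4.8]
opening: 0.012
```

```bash
python3 - 2>/dev/null <<'E'
from h import *
plan([*c2w(0,-.06),0.101],-92.14)
print(w2c(robot.observe()['tool_pos']))
E
```

```text
t 41.45 tcp [0.5559 0.1382 0.1043] q6 1.72 jaw -92.43 op 0.012 F [5.2 2.2 4.8]
DP [0.0033, -0.0025, 0.0047] TURN [-0.3, 0.0, -0.2] rows>= 0.1
[ 0.00250389 -0.05535071]
```

move_arm(
  deltas=[
    {"dp": [0, 0, 0.003], "turn": [0, 0, 0]},
    {"dp": [0, 0, 0.005], "turn": [0, 0, 0]},
    {"dp": [0, 0, 0.007], "turn": [0, 0, 0]},
    {"dp": [0, 0, 0.007], "turn": [0, 0, 0]},
  ],
)

```text
time: 41.85
tool_pos: [0.5558, 0.1336, 0.1043]
tool_rot: [2.21, 1.566, 0.598]
contact_force: [5.8, 7.1, 4.4]
opening: 0.0122
```

move_arm(
  deltas=[
    {"dp": [0, 0, 0.002], "turn": [0, 0, 0]},
    {"dp": [0, 0, 0.002], "turn": [0, 0, 0]},
  ],
)

```text
time: 42.05
tool_pos: [0.5558, 0.1336, 0.1043]
tool_rot: [2.537, 1.564, 0.924]
contact_force: [6.4, 17.0, 2.1]
opening: 0.0118
```

move_arm(
  deltas=[
    {"dp": [0, 0, -0.003], "turn": [0, 0, 0]},
    {"dp": [0, 0, -0.003], "turn": [0, 0, 0]},
    {"dp": [0, 0, -0.003], "turn": [0, 0, 0]},
    {"dp": [0, 0, -0.003], "turn": [0, 0, 0]},
    {"dp": [-0.04, 0, -0.003], "turn": [0, 0, 0]},
    {"dp": [-0.09, 0, -0.003], "turn": [0, 0, 0]},
    {"dp": [-0.11, 0, -0.003], "turn": [0, 0, 0]},
  ],
  hand=0.046,
)

```text
time: 42.75
tool_pos: [0.5562, 0.133, 0.2182]
tool_rot: [1.635, 1.564, 0.022]
contact_force: [-0.5, -0.3, 0.3]
opening: 0.0462
```

```bash
python3 - 2>/dev/null <<'E'
from h import *
plan([0.5,-0.12,0.22],-80)
E
```

```text
t 42.75 tcp [0.5562 0.133  0.2182] q6 1.71 jaw -92.4 op 0.0462 F [-0.5 -0.3  0.3]
DP [-0.0022, -0.0455, 0.2551] TURN [-12.4, 0.0, -0.4] rows>= 5.2
```

move_arm(
  deltas=[
    {"dp": [0, -0.0455, 0.255], "turn": [-12.4, 0, 0]},
    {"dp": [0, -0.0455, 0.255], "turn": [-12.4, 0, 0]},
    {"dp": [0, -0.0455, 0.255], "turn": [-12.4, 0, 0]},
    {"dp": [0, -0.0455, 0.255], "turn": [-12.4, 0, 0]},
    {"dp": [0, -0.0455, 0.255], "turn": [-12.4, 0, 0]},
    {"dp": [0, -0.0455, 0.255], "turn": [-12.4, 0, 0]},
    {"dp": [0, -0.0455, 0.255], "turn": [-12.4, 0, 0]},
  ],
)

```text
time: 43.45
tool_pos: [0.498, -0.1215, 0.2136]
tool_rot: [1.414, 1.57, 0.014]
contact_force: [-0.7, 0.3, 0.3]
opening: 0.0462
```

```bash
python3 - 2>/dev/null <<'E'
from h import *
im,d=snap('top','t14'); P=cloud('top',d)
mm=(P[...,2]>.1)&(P[...,2]<.125); mm[:,250:]=0; mm[:135]=0; mm[225:]=0; mm[:,:95]=0
n,l,s,c=cv2.connectedComponentsWithStats(mm.astype(np.uint8))
for i in range(1,n): print(s[i],w2c(np.median(P[l==i],0)),np.median(P[l==i],0))
b=cv2.convertScaleAbs(im[:,:,::-1],alpha=1.2,beta=10)
cv2.imwrite('pics/t14z.png',cv2.resize(b,(800,600),interpolation=cv2.INTER_CUBIC))
print(robot.observe()['contact_force'],robot.observe()['time'])
E
```

```text
[108 173   6  14  75] [-0.00088746  0.16258146] [0.56068418 0.35610121 0.11037995]
[188 174   5  14  69] [ 0.00030952 -0.06243552] [0.55347788 0.13119647 0.11873609]
[-0.11962683  0.64548808  0.28006143] 43.5
```

View pics/t14z.png

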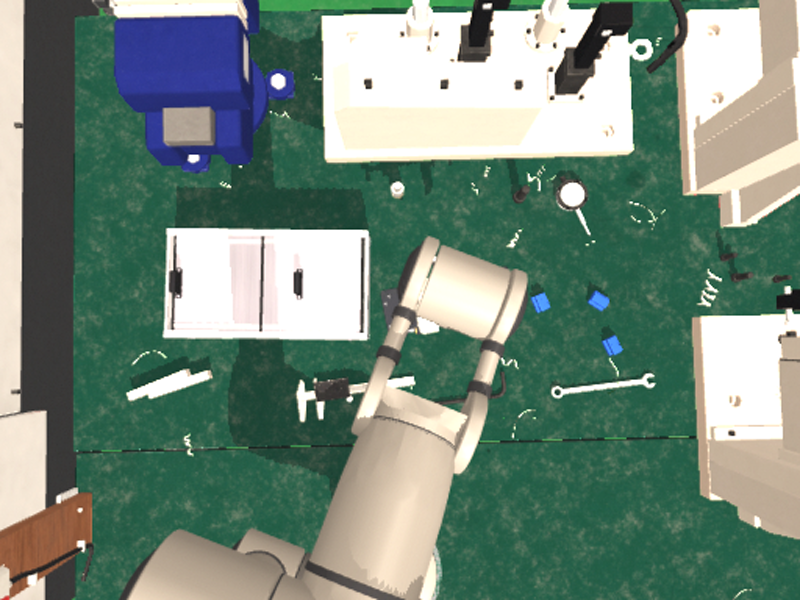

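```bash
python3 -c "
from cell import robot
print(robot.hand_in())"
```

```text
the job is handed in; nothing more can be done
None
```

I put the clamping kit away and handed the job in at about 43.5 s on the robot's clock; hand-in reports no verdict.

- **T-nuts:** two black T-nuts were on the bench. They went into pockets 3 and 4, each within about 4 mm of centre. The depth readings put them seated at the right height. I saw no third black T-nut in any overhead picture, so I took it as absent.
- **Step blocks:** both lie flat in block pockets 2 and 1, within about 4 mm of centre. Their tops read about 64 mm, against 62 mm nominal; the depth camera reads nearly 2 mm high on the bench too.
- **Covers:** I slid each one until it stopped, about 130 mm, and then shut it against its end stop. The last picture puts the lower tab at case y = +0.163 m and the upper at -0.062 m, both at their closed positions. The pockets were last checked just before each cover was shut.
- **Left alone:** the gripper never went to the blue look-alikes or the eye bolt. The blue parts had not moved in the last picture; the arm hid the eye bolt in that picture, but it had not moved in the last clear measurement, at about 32 s.

No check failed. Measured positions lagged by up to about 7 mm right after fast moves, so I corrected before each grasp and placement.

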